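Find the rattling transport case

ROBOT

A 6-joint arm with a two-finger parallel gripper is mounted at the origin on the work surface. World frame = base frame: x ahead of the robot, y to its left, z up, the work surface at z = 0. Lengths are in mm, angles in rad, forces in N, time in s.
With the tool pointing down it reaches from about 300 to 850 mm from the base axis. Payload 5.4 kg.
Tool frame: the origin (TCP) lies at the very end of the fingers, on their centre line; the grasp point (between the pads) lies 19 mm behind it; z points along the fingers, y is the line along which they close (so a half turn about z gives the same grasp; the last joint's range is limited). The gripper opens to 85 mm and grips with 20 to 120 N. Pads are 22 mm wide; open, the fingers measure 114 mm over their backs; the gripper's body (76 mm by 85 mm) begins 54 mm behind the grasp point. The pads swing forward as they close: fully open they stand 13 mm farther back than shut.
Start: joints at [1.004, 0.158, 1.597, -0, 1.386, -0.21], TCP at [200.843, 538.765, 231.299] pointing down, gripper open.
Joint ranges: [-2.91, 2.91], [-0.94, 2.29], [0.18, 2.7], [-1.29, 4.43], [0.17, 2.64], [-3, 3]. Speed limits (rad/s): [2.57, 2.57, 3.14, 3.14, 3.14, 3.14].

INTERFACE

Orientations are given as a unit quaternion [w, x, y, z].
In Python, from rig import * gives the robot as it stands.
- The arm moves only by the tool servo_tool, never from a script. Its argument "motion" is a list of rows, each an object of numbers: "x", "y", "z": the shift along the tool's x, y, z each as a share of 0.5 m, from -1 to 1; "rx", "ry", "rz": the turn, a rotation vector about the tool's x, y, z each as a share of 0.5 rad, from -1 to 1. In form: [{"x": .., "y": .., "z": .., "rx": .., "ry": .., "rz": ..}, ...]. A call has 1 to 12 rows; each row is the pose to reach, as a shift and turn from the pose commanded when the call began, along the tool's axes at that moment; what a row does not reach only later rows make up. A row lasts 1/12 s, in which the tool goes at most 41.7 mm and 7.16 degrees, less where a joint would pass 70% of its speed; a pose out of reach is approached as far as the arm can. A call with a number of a shift or a turn outside -1 to 1 is refused whole. A call with a gripper value outside its range is refused whole. "hand" is the closure in counts, from 0 (fully open) to 255 (shut), set as the call begins (left out, the last holds). The fingers move at their own pace and stop on an object; "force" is the grip in N (left out, the last holds). Time passes only in rows, so rows that repeat a pose let the fingers close. It gives the time, the measured TCP pose, the force, the opening and the grip force at its end, in the units of the state.
- get_state(): the state, without advancing time (a new reading comes with each control period).
- grab_frame(name): name is "side" or "top"; returns the picture (400x640x3 uint8, blue, green, red); there is no depth.
- camera_model(name): a dict with "fx", "fy", "cx", "cy" (pixels), "T" (4x4, takes a point from camera to world coordinates). Camera axes: x right, y down, z forward; pixel columns grow to the right and rows downward; lengths in mm; the calibration is good to about 2 mm. A picture is of the moment at which its call begins. camera_model takes no time and is no camera call.
- finish_job(): hands the job in; it is judged then, once.
The state is a dict: "time": time; "qpos": joint angles; "joint_vel": joint speeds; "joint_torque": joint torques, N m; "eef_pos": TCP position; "orientation": TCP orientation; "force": force on the tool from outside, world axes, zero at the start; "wrist_torque": the same for the moment, N m; "opening": opening from 0.0 (shut) to 1.0 (fully open); "grip_force": force on a finger pad.
Only numpy, scipy, OpenCV 4.12 (cv2) and the standard library are available. Lean on these libraries where they do the work, as an engineer would, in place of code of your own. Each camera call takes 0.05 s, during which the arm holds its last target. There are 200 camera calls.

TASK

One of the three sealed white cases on the lab bench has a steel ball loose inside. Lift the cases clear of the bench and shake them lengthwise, back and forth a few times, one after another until you find the one that rattles, setting each quiet one back down flat where it stood; bring only the rattling case to the steel tray and hold it level and still in the air above the middle of the tray, a hand's breadth or so up. Finish while still holding it there - do not put it down - and leave everything else on the bench undisturbed.

Things in the scene. Friction and masses are not known exactly. Their poses are not given: they have to be found in the camera images.
- case_a: sealed white plastic case, a flat box with grey seam and a steel latch plate on each short end, 128 mm long (x) x 56 mm wide (y) x 56 mm tall (z), flat on the bench, origin at the centre of its underside. The three cases look identical. Grip across the 56 mm width, from above.
- case_b: second identical sealed case, 128 mm long (x) x 56 mm wide (y) x 56 mm tall (z), flat on the bench, origin at the centre of its underside. Exactly one of the three, drawn anew at each start, hides a loose steel ball (32 mm, 134 g), free to run 40 mm either side of the middle along the case's length and 4 mm across it; it knocks on the end walls: jolts in the force on the tool, also just after a stroke stops.
- case_c: third identical sealed case, 128 mm long (x) x 56 mm wide (y) x 56 mm tall (z), flat on the bench, origin at the centre of its underside. A case without the ball has firmly packed contents and is silent. Without the ball each weighs 130 to 470 g, all different, so weight does not tell. Tipped endways the ball rolls to the low end: 1.3 N shifting by up to 80 mm.
- tray: shallow open steel tray fixed on the bench beyond the cases, 140 mm (x) x 180 mm (y) x 16 mm high; origin at the centre of its underside; the hand-over place
- vial_1: small white screw-cap vial, 26 mm diameter, 45 mm tall, standing between two of the cases; bystander. Origin at the centre of its underside
- vial_2: another such vial, 26 mm diameter, 45 mm tall, standing between two of the cases; bystander. Origin at the centre of its underside
- pot: white screw-cap pot, 54 mm diameter, 60 mm tall; bystander at the left. Origin at the centre of its underside
- petri: clear round dish with its cover on, 90 mm diameter, 15 mm tall; bystander at the right. Origin at the centre of its underside
- tip_box: grey box with a clear cover, 117 x 82 x 58 mm; bystander at the far left. Origin at the centre of its underside
- spatula: steel spatula 180 mm long lying flat; bystander at the far right. Origin at the handle-to-blade middle of its underside

How it is judged (in metres and radians):
On the way, in this order (a step that is already met when the one before it is completed fails the run):
1. while the case with the loose ball is held in the gripper clear of the bench and away from the tray, it is shaken: the ball runs to one end (((distance between ball_c0 and case_a_mid below 0.06 m and height (world z) of case_a above 0.03 m and contact force between case_a and the fingers above 1 N and horizontal distance between case_a and tray above 0.08 m and x of ball_c0 in the frame of case_a above 0.02 m) or (distance between ball_c0 and case_b_mid below 0.06 m and height (world z) of case_b above 0.03 m and contact force between case_b and the fingers above 1 N and horizontal distance between case_b and tray above 0.08 m and x of ball_c0 in the frame of case_b above 0.02 m) or (distance between ball_c0 and case_c_mid below 0.06 m and height (world z) of case_c above 0.03 m and contact force between case_c and the fingers above 1 N and horizontal distance between case_c and tray above 0.08 m and x of ball_c0 in the frame of case_c above 0.02 m))).
2. the ball runs to the other end (((distance between ball_c0 and case_a_mid below 0.06 m and height (world z) of case_a above 0.03 m and contact force between case_a and the fingers above 1 N and horizontal distance between case_a and tray above 0.08 m and x of ball_c0 in the frame of case_a below -0.02 m) or (distance between ball_c0 and case_b_mid below 0.06 m and height (world z) of case_b above 0.03 m and contact force between case_b and the fingers above 1 N and horizontal distance between case_b and tray above 0.08 m and x of ball_c0 in the frame of case_b below -0.02 m) or (distance between ball_c0 and case_c_mid below 0.06 m and height (world z) of case_c above 0.03 m and contact force between case_c and the fingers above 1 N and horizontal distance between case_c and tray above 0.08 m and x of ball_c0 in the frame of case_c below -0.02 m))).
3. the ball runs back to the first end (((distance between ball_c0 and case_a_mid below 0.06 m and height (world z) of case_a above 0.03 m and contact force between case_a and the fingers above 1 N and horizontal distance between case_a and tray above 0.08 m and x of ball_c0 in the frame of case_a above 0.02 m) or (distance between ball_c0 and case_b_mid below 0.06 m and height (world z) of case_b above 0.03 m and contact force between case_b and the fingers above 1 N and horizontal distance between case_b and tray above 0.08 m and x of ball_c0 in the frame of case_b above 0.02 m) or (distance between ball_c0 and case_c_mid below 0.06 m and height (world z) of case_c above 0.03 m and contact force between case_c and the fingers above 1 N and horizontal distance between case_c and tray above 0.08 m and x of ball_c0 in the frame of case_c above 0.02 m))).
4. the ball runs to the other end again (((distance between ball_c0 and case_a_mid below 0.06 m and height (world z) of case_a above 0.03 m and contact force between case_a and the fingers above 1 N and horizontal distance between case_a and tray above 0.08 m and x of ball_c0 in the frame of case_a below -0.02 m) or (distance between ball_c0 and case_b_mid below 0.06 m and height (world z) of case_b above 0.03 m and contact force between case_b and the fingers above 1 N and horizontal distance between case_b and tray above 0.08 m and x of ball_c0 in the frame of case_b below -0.02 m) or (distance between ball_c0 and case_c_mid below 0.06 m and height (world z) of case_c above 0.03 m and contact force between case_c and the fingers above 1 N and horizontal distance between case_c and tray above 0.08 m and x of ball_c0 in the frame of case_c below -0.02 m))).
At the end, for the whole second after the job is handed in: The case with the ball is held in the fingers, underside 60 to 250 mm up, within 50 mm sideways of the tray's middle, level within 0.2 rad, under 0.03 m/s, not touching the tray; the quiet cases stand flat (0.1 rad), untouched, at rest, within 60 mm of their starts (((distance between ball_c0 and case_a_mid below 0.06 m and horizontal distance between case_a and tray below 0.05 m and height (world z) of case_a between 0.06 and 0.25 m and angle between case_a's own z axis and vertical below 0.2 rad and linear speed of each of case_a, case_b, case_c below 0.03 m/s and contact force between case_a and the fingers above 1 N and contact force between case_a and tray below 0.05 N and distance of each of case_b, case_c from where it was at the start of the episode below 0.06 m and height (world z) of each of case_b, case_c below 0.006 m and angle between each of case_b, case_c's own z axis and vertical below 0.1 rad and contact force between each of case_b, case_c and the fingers below 0.1 N) or (distance between ball_c0 and case_b_mid below 0.06 m and horizontal distance between case_b and tray below 0.05 m and height (world z) of case_b between 0.06 and 0.25 m and angle between case_b's own z axis and vertical below 0.2 rad and linear speed of each of case_b, case_a, case_c below 0.03 m/s and contact force between case_b and the fingers above 1 N and contact force between case_b and tray below 0.05 N and distance of each of case_a, case_c from where it was at the start of the episode below 0.06 m and height (world z) of each of case_a, case_c below 0.006 m and angle between each of case_a, case_c's own z axis and vertical below 0.1 rad and contact force between each of case_a, case_c and the fingers below 0.1 N) or (distance between ball_c0 and case_c_mid below 0.06 m and horizontal distance between case_c and tray below 0.05 m and height (world z) of case_c between 0.06 and 0.25 m and angle between case_c's own z axis and vertical below 0.2 rad and linear speed of each of case_c, case_a, case_b below 0.03 m/s and contact force between case_c and the fingers above 1 N and contact force between case_c and tray below 0.05 N and distance of each of case_a, case_b from where it was at the start of the episode below 0.06 m and height (world z) of each of case_a, case_b below 0.006 m and angle between each of case_a, case_b's own z axis and vertical below 0.1 rad and contact force between each of case_a, case_b and the fingers below 0.1 N))); the arm keeps its last pose, push and grip.
It fails at once if a quiet case is brought to the tray (within 60 mm sideways of its middle) ((horizontal distance between case_a and tray below 0.06 m and distance between ball_c0 and case_a_mid above 0.09 m) or (horizontal distance between case_b and tray below 0.06 m and distance between ball_c0 and case_b_mid above 0.09 m) or (horizontal distance between case_c and tray below 0.06 m and distance between ball_c0 and case_c_mid above 0.09 m)).
It fails at once if a bystander is moved by more than 30 mm or tipped over (distance of any of vial_1, vial_2, pot, petri, tip_box, spatula from where it was at the start of the episode above 0.03 m or angle between any of vial_1, vial_2, pot, petri, tip_box, spatula's own z axis and vertical above 0.5 rad).
It also fails if it takes over 72 s, if anything falls off the work surface, if the arm or the gripper's body presses on something with over 40 N, if the wrist force passes 120 N, or if a joint passes its speed limit or range.

## Working session

There is one attempt and no reset: what is moved stays moved. The work goes in short steps, Python scripts to look and compute and a tool call to move; the robot and the scene stay as the last step left them, time stands still between calls to the robot, and variables do not carry over. Pictures are saved under pics/ and viewed, at most 10 in all, crops included, and the job is handed in when it is done.

Besides the shell and the picture viewer there is one more tool, called after ">>>" by a JSON object that holds its "method" and its "body". servo_tool: Moves the arm, as the interface text tells. Shift numbers are shares of 0.5 m and turn numbers shares of 0.5 rad, none past 1 either way. Its arguments: {"type":"object","properties":{"motion":{"type":"array"},"hand":{"type":"number"},"force":{"type":"number"}},"required":["motion"]}

```bash
mkdir -p pics
python3 - <<'E'
from rig import *
import cv2
for n in("top","side"):
    cv2.imwrite(f"pics/{n}0.png",grab_frame(n))
    c=camera_model(n);print(n,c)
print(get_state())
E
```

```text
top {'fx': 382.8014761720905, 'fy': 382.8014761720905, 'cx': 321.05536157153506, 'cy': 203.653762521234, 'T': array([[-1.40814080e-02, -9.94695141e-01,  1.01898428e-01,
         4.45747653e+02],
       [-9.99893904e-01,  1.36280929e-02, -5.14351627e-03,
         1.71710438e+01],
       [ 3.72754940e-03, -1.01960045e-01, -9.94781511e-01,
         1.00666486e+03],
       [ 0.00000000e+00,  0.00000000e+00,  0.00000000e+00,
         1.00000000e+00]])}
side {'fx': 419.7379839859115, 'fy': 419.7379839859115, 'cx': 316.65013751861284, 'cy': 200.66932682022693, 'T': array([[-9.77932511e-01, -1.49544812e-01,  1.45891578e-01,
         3.56005827e+02],
       [-2.08400150e-01,  7.47535375e-01, -6.30682362e-01,
         6.89436470e+02],
       [-1.47438400e-02, -6.47168612e-01, -7.62204307e-01,
         8.78601549e+02],
       [ 0.00000000e+00,  0.00000000e+00,  0.00000000e+00,
         1.00000000e+00]])}
{'time': 0.1, 'qpos': array([ 1.00392071e+00,  1.59018020e-01,  1.59811269e+00, -1.78304739e-05,
        1.38619330e+00, -2.10111262e-01]), 'joint_vel': array([ 8.53377749e-05, -2.46189313e-03, -7.77836433e-04,  1.26531469e-03,
        2.49630811e-03,  1.45474857e-03]), 'joint_torque': array([-4.96537941e-04, -3.96992826e+01, -3.32336891e+01, -2.52426635e-04,
        4.28365369e-03,  1.59909359e-05]), 'eef_pos': array([200.54783278, 538.31267413, 230.39418425]), 'orientation': array([-3.19804659e-04,  1.77435970e-01,  9.84131966e-01, -8.04487304e-04]), 'force': array([ 0.09048918, -0.26770639, -0.33031898]), 'wrist_torque': array([0.02389616, 0.00817794, 0.02463018]), 'grip_force': 0.0, 'opening': 0.9993594825802646}
```

View pics/top0.png

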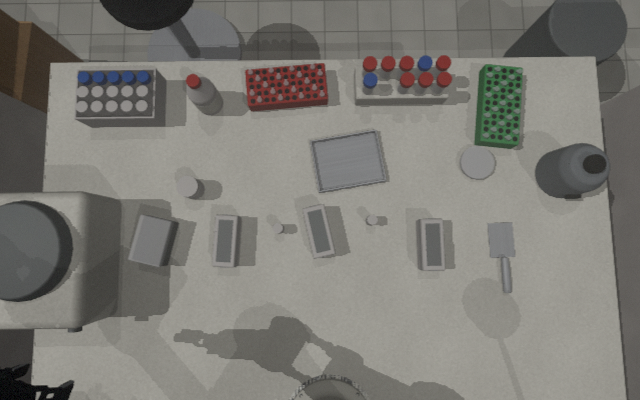

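View pics/side0.png

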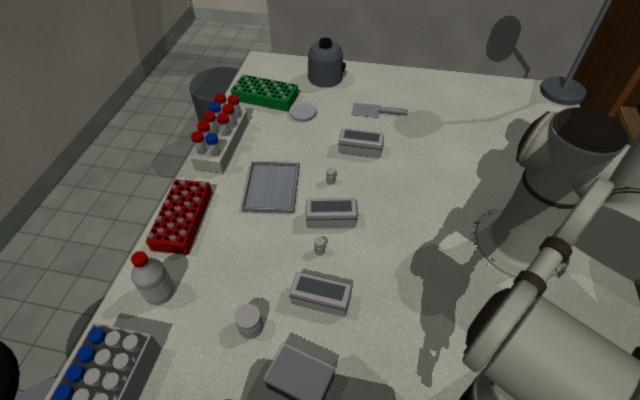

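The top view shows cases at about (226,241), (319,231), (431,244), each with a dark label on top. The vials are at (280,229) and (373,220), the tray at (348,160), the pot at (190,187), the tip box at (154,240) and the spatula at (505,255).

```bash
cat > h.py <<'E'
from rig import *
import cv2, numpy as np
from scipy.spatial.transform import Rotation as R
def ray(n,u,v,z):
    c=camera_model(n);T=c["T"]
    d=T[:3,:3]@[(u-c["cx"])/c["fx"],(v-c["cy"])/c["fy"],1]
    return T[:3,3]+d*(z-T[2,3])/d[2]
def cases(img,z=56,seeds=((226,241),(319,231),(431,244))):
    g=cv2.cvtColor(img,cv2.COLOR_BGR2GRAY);o=[]
    for u,v in seeds:
        m=np.zeros((402,642),np.uint8);f=g.copy()
        cv2.floodFill(f,m,(u,v),0,12,12,cv2.FLOODFILL_FIXED_RANGE|cv2.FLOODFILL_MASK_ONLY)
        c=max(cv2.findContours(m[1:-1,1:-1],0,2)[0],key=cv2.contourArea)
        P=np.float32([ray("top",*p,z)[:2] for p in cv2.boxPoints(cv2.minAreaRect(c))])
        r=cv2.minAreaRect(P);b=cv2.boxPoints(r)
        e=max(b[1]-b[0],b[2]-b[1],key=np.linalg.norm)
        a=np.arctan2(e[1],e[0]);a=(a+np.pi/2)%np.pi-np.pi/2
        o.append((np.round(r[0],1),np.round(r[1],1),round(float(a),3)))
    return o
def go(p,yaw):
    """shares from present measured pose: tool down, tool x at yaw (mod pi)"""
    s=get_state();Q=R.from_quat(np.roll(s["orientation"],-1))
    x=Q.apply([1,0,0]);y0=np.arctan2(x[1],x[0]);d=(yaw-y0+np.pi/2)%np.pi-np.pi/2
    W=R.from_rotvec([0,0,y0+d])*R.from_rotvec([np.pi,0,0])
    return np.round(Q.inv().apply(np.array(p)-s["eef_pos"])/500,4),np.round((Q.inv()*W).as_rotvec()/.5,3)
E
python3 - <<'E'
from h import *
I=cv2.imread("pics/top0.png")
C=cases(I)
for c in C:print(c)
for n,q in dict(v1=(280,229),v2=(373,220)).items():print(n,ray("top",*q,45)[:2])
print("tray",np.mean([ray("top",*p,12) for p in((311,139),(378,130),(387,182),(319,192))],0))
print(go([C[0][0][0],C[0][0][1],150],C[0][2]))
E
```

```text
(array([455.2, 253.2]), array([ 34.7, 103.4]), -0.051)
(array([476.2,  19.8]), array([103. ,  34.8]), 0.216)
(array([ 438.1, -263.1]), array([ 34.8, 101.8]), -0.042)
v1 [481.78604727 116.02880927]
v2 [ 501.13135948 -117.88099722]
tray [661.13132099 -62.84652949  12.        ]
(array([-0.6764, -0.3562,  0.1612]), array([-0.003, -0.001, -0.612]))
```

>>> {"method": "servo_tool", "body": {"motion": [{"x": -0.676,"y": -0.356,"z": 0.161,"rz": -0.612},{"x": -0.676,"y": -0.356,"z": 0.161,"rz": -0.612},{"x": -0.676,"y": -0.356,"z": 0.161,"rz": -0.612},{"x": -0.676,"y": -0.356,"z": 0.161,"rz": -0.612},{"x": -0.676,"y": -0.356,"z": 0.161,"rz": -0.612},{"x": -0.676,"y": -0.356,"z": 0.161,"rz": -0.612},{"x": -0.676,"y": -0.356,"z": 0.161,"rz": -0.612},{"x": -0.676,"y": -0.356,"z": 0.161,"rz": -0.612},{"x": -0.676,"y": -0.356,"z": 0.161,"rz": -0.612},{"x": -0.676,"y": -0.356,"z": 0.161,"rz": -0.612},{"x": -0.676,"y": -0.356,"z": 0.161,"rz": -0.612},{"x": -0.676,"y": -0.356,"z": 0.161,"rz": -0.612}], "hand": 0}}

```text
validation failed for argument at $.mo...
```

Run:
```python
from h import *
print(get_state()["eef_pos"],go([455,253,150],-.051),go([455,253,15],-.051),R.from_quat(np.roll(get_state()["orientation"],-1)).as_matrix().round(2))
cv2.imwrite("pics/side1.png",grab_frame("side"))
```

```text
[200.54783278 538.31267413 230.39418425] (array([-0.6762, -0.3567,  0.1612]), array([-0.003, -0.001, -0.612])) (array([-0.6763, -0.3562,  0.4312]), array([-0.003, -0.001, -0.612])) [[-0.94  0.35 -0.  ]
 [ 0.35  0.94 -0.  ]
 [ 0.   -0.   -1.  ]]
```

View pics/side1.png

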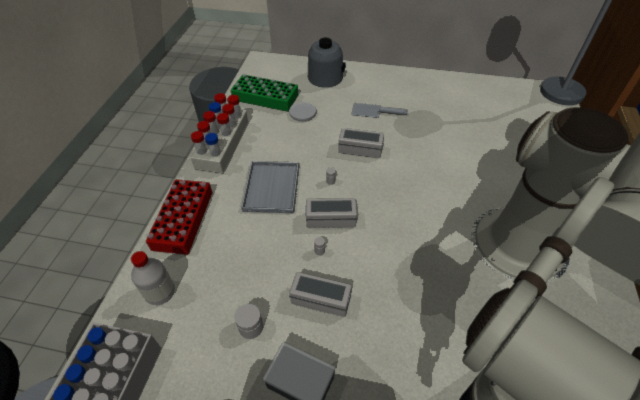

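The call was refused, so nothing moved; the scene is unchanged. The rows probably need all six keys.

>>> {"method": "servo_tool", "body": {"motion": [{"x": -0.676,"y": -0.356,"z": 0.161,"rx": 0,"ry": 0,"rz": -0.612},{"x": -0.676,"y": -0.356,"z": 0.161,"rx": 0,"ry": 0,"rz": -0.612},{"x": -0.676,"y": -0.356,"z": 0.161,"rx": 0,"ry": 0,"rz": -0.612},{"x": -0.676,"y": -0.356,"z": 0.161,"rx": 0,"ry": 0,"rz": -0.612},{"x": -0.676,"y": -0.356,"z": 0.161,"rx": 0,"ry": 0,"rz": -0.612},{"x": -0.676,"y": -0.356,"z": 0.161,"rx": 0,"ry": 0,"rz": -0.612},{"x": -0.676,"y": -0.356,"z": 0.161,"rx": 0,"ry": 0,"rz": -0.612},{"x": -0.676,"y": -0.356,"z": 0.161,"rx": 0,"ry": 0,"rz": -0.612},{"x": -0.676,"y": -0.356,"z": 0.161,"rx": 0,"ry": 0,"rz": -0.612},{"x": -0.676,"y": -0.356,"z": 0.161,"rx": 0,"ry": 0,"rz": -0.612},{"x": -0.676,"y": -0.356,"z": 0.161,"rx": 0,"ry": 0,"rz": -0.612},{"x": -0.676,"y": -0.356,"z": 0.161,"rx": 0,"ry": 0,"rz": -0.612}], "hand": 0}}

```text
time: 1.15
eef_pos: [455.5, 253.0, 150.2]
orientation: [-0.001, 0.027, 1.0, -0.0]
force: [0.1, 0.2, -1.1]
opening: 0.999
grip_force: 0.0
```

Run:
```python
from h import *
print(get_state()["eef_pos"],go([455,253,150],-.051),go([455,253,15],-.051),R.from_quat(np.roll(get_state()["orientation"],-1)).as_matrix().round(2))
cv2.imwrite("pics/side2.png",grab_frame("side"))
```

```text
[455.5082308  253.01321181 150.20347996] (array([ 0.001 , -0.0001,  0.0004]), array([-0.   , -0.003, -0.005])) (array([ 0.0006, -0.    ,  0.2704]), array([-0.   , -0.003, -0.005])) [[-1.    0.05 -0.  ]
 [ 0.05  1.   -0.  ]
 [ 0.   -0.   -1.  ]]
```

View pics/side2.png

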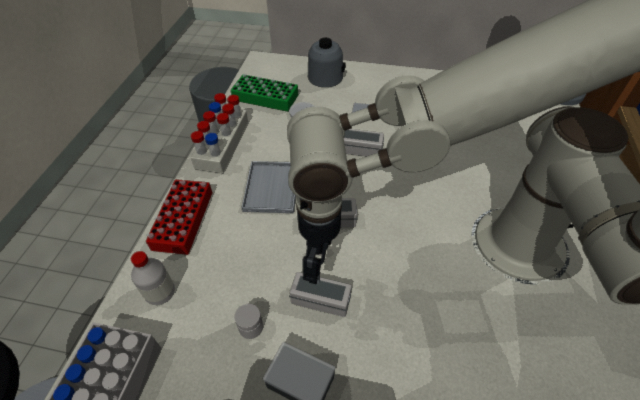

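The gripper stands over the left case at (320,285), lined up. Descend and grip.

>>> {"method": "servo_tool", "body": {"motion": [{"x": 0,"y": 0,"z": 0.07,"rx": 0,"ry": 0,"rz": 0},{"x": 0,"y": 0,"z": 0.14,"rx": 0,"ry": 0,"rz": 0},{"x": 0,"y": 0,"z": 0.2,"rx": 0,"ry": 0,"rz": 0},{"x": 0,"y": 0,"z": 0.24,"rx": 0,"ry": 0,"rz": 0},{"x": 0,"y": 0,"z": 0.26,"rx": 0,"ry": 0,"rz": 0},{"x": 0,"y": 0,"z": 0.27,"rx": 0,"ry": 0,"rz": 0},{"x": 0,"y": 0,"z": 0.27,"rx": 0,"ry": 0,"rz": 0}]}}

```text
time: 1.78
eef_pos: [454.8, 254.6, 15.6]
orientation: [-0.0, 0.025, 1.0, -0.0]
force: [-0.3, -0.7, 0.3]
opening: 1.0
grip_force: 0.0
```

>>> {"method": "servo_tool", "body": {"motion": [{"x": 0,"y": 0,"z": 0,"rx": 0,"ry": 0,"rz": 0},{"x": 0,"y": 0,"z": 0,"rx": 0,"ry": 0,"rz": 0},{"x": 0,"y": 0,"z": 0,"rx": 0,"ry": 0,"rz": 0},{"x": 0,"y": 0,"z": 0,"rx": 0,"ry": 0,"rz": 0},{"x": 0,"y": 0,"z": 0,"rx": 0,"ry": 0,"rz": 0},{"x": 0,"y": 0,"z": 0,"rx": 0,"ry": 0,"rz": 0},{"x": 0,"y": 0,"z": 0,"rx": 0,"ry": 0,"rz": 0},{"x": 0,"y": 0,"z": 0,"rx": 0,"ry": 0,"rz": 0}], "hand": 255, "force": 70}}

```text
time: 2.45
eef_pos: [457.1, 254.4, 17.8]
orientation: [0.002, 0.025, 1.0, 0.001]
force: [-0.8, 0.7, 7.2]
opening: 0.644
grip_force: 75.8
```

>>> {"method": "servo_tool", "body": {"motion": [{"x": 0,"y": 0,"z": -0.03,"rx": 0,"ry": 0,"rz": 0},{"x": 0,"y": 0,"z": -0.09,"rx": 0,"ry": 0,"rz": 0},{"x": 0,"y": 0,"z": -0.15,"rx": 0,"ry": 0,"rz": 0},{"x": 0,"y": 0,"z": -0.19,"rx": 0,"ry": 0,"rz": 0},{"x": 0,"y": 0,"z": -0.2,"rx": 0,"ry": 0,"rz": 0},{"x": 0,"y": 0,"z": -0.2,"rx": 0,"ry": 0,"rz": 0},{"x": 0,"y": 0,"z": -0.2,"rx": 0,"ry": 0,"rz": 0},{"x": 0,"y": 0,"z": -0.2,"rx": 0,"ry": 0,"rz": 0}]}}

```text
time: 3.12
eef_pos: [453.7, 253.4, 113.5]
orientation: [-0.002, 0.025, 1.0, -0.001]
force: [-1.3, 0.3, -4.0]
opening: 0.648
grip_force: 75.6
```

```bash
echo 'def st(): s=get_state();print(s["time"],s["eef_pos"].round(1),"F",s["force"].round(2),"T",s["wrist_torque"].round(3),s["grip_force"],s["opening"])'>>h.py; python3 -c "
from h import *
st()"
```

```text
3.1167 [453.7 253.4 113.5] F [-1.26  0.3  -3.95] T [-0.007  0.009  0.006] 75.56502431631088 0.6476266643600376
```

>>> {"method": "servo_tool", "body": {"motion": [{"x": 0.08,"y": 0,"z": 0,"rx": 0,"ry": 0,"rz": 0},{"x": 0.16,"y": 0,"z": 0,"rx": 0,"ry": 0,"rz": 0},{"x": 0.16,"y": 0,"z": 0,"rx": 0,"ry": 0,"rz": 0}]}}

```text
time: 3.37
eef_pos: [364.8, 256.5, 109.9]
orientation: [-0.008, 0.024, 1.0, -0.002]
force: [-1.0, -1.0, -4.9]
opening: 0.651
grip_force: 75.8
```

>>> {"method": "servo_tool", "body": {"motion": [{"x": -0.08,"y": 0,"z": 0,"rx": 0,"ry": 0,"rz": 0},{"x": -0.16,"y": 0,"z": 0,"rx": 0,"ry": 0,"rz": 0},{"x": -0.16,"y": 0,"z": 0,"rx": 0,"ry": 0,"rz": 0}]}}

```text
time: 3.62
eef_pos: [460.2, 252.9, 114.0]
orientation: [0.001, 0.026, 1.0, -0.0]
force: [-0.0, 0.9, -3.3]
opening: 0.646
grip_force: 85.0
```

>>> {"method": "servo_tool", "body": {"motion": [{"x": 0.08,"y": 0,"z": 0,"rx": 0,"ry": 0,"rz": 0},{"x": 0.16,"y": 0,"z": 0,"rx": 0,"ry": 0,"rz": 0},{"x": 0.16,"y": 0,"z": 0,"rx": 0,"ry": 0,"rz": 0}]}}

```text
time: 3.87
eef_pos: [365.2, 256.4, 110.0]
orientation: [-0.008, 0.024, 1.0, -0.002]
force: [-1.8, -1.4, -5.3]
opening: 0.645
grip_force: 83.0
```

>>> {"method": "servo_tool", "body": {"motion": [{"x": -0.08,"y": 0,"z": 0,"rx": 0,"ry": 0,"rz": 0},{"x": -0.16,"y": 0,"z": 0,"rx": 0,"ry": 0,"rz": 0},{"x": -0.16,"y": 0,"z": 0,"rx": 0,"ry": 0,"rz": 0}]}}

```text
time: 4.12
eef_pos: [460.5, 252.9, 114.2]
orientation: [0.001, 0.026, 1.0, -0.0]
force: [-1.0, 0.6, -4.5]
opening: 0.644
grip_force: 90.6
```

>>> {"method": "servo_tool", "body": {"motion": [{"x": 0,"y": 0,"z": 0,"rx": 0,"ry": 0,"rz": 0}]}}

```text
time: 4.2
eef_pos: [456.3, 253.2, 114.0]
orientation: [-0.001, 0.026, 1.0, -0.0]
force: [-0.8, -0.2, -4.2]
opening: 0.642
grip_force: 87.1
```

>>> {"method": "servo_tool", "body": {"motion": [{"x": 0,"y": 0,"z": 0,"rx": 0,"ry": 0,"rz": 0}]}}

```text
time: 4.28
eef_pos: [454.6, 253.5, 114.2]
orientation: [-0.002, 0.026, 1.0, -0.0]
force: [-0.2, -0.0, -4.6]
opening: 0.645
grip_force: 87.2
```

>>> {"method": "servo_tool", "body": {"motion": [{"x": 0,"y": 0,"z": 0,"rx": 0,"ry": 0,"rz": 0}]}}

```text
time: 4.37
eef_pos: [454.1, 253.7, 114.7]
orientation: [-0.001, 0.025, 1.0, -0.0]
force: [0.0, 0.1, -4.2]
opening: 0.646
grip_force: 87.3
```

```bash
python3 -c "
from h import *
st()"
```

```text
4.3667 [454.1 253.7 114.7] F [ 0.    0.11 -4.22] T [-0.034  0.103 -0.003] 87.25256860256195 0.646039610367129
```

>>> {"method": "servo_tool", "body": {"motion": [{"x": 0,"y": 0,"z": 0,"rx": 0,"ry": 0.25,"rz": 0},{"x": 0,"y": 0,"z": 0,"rx": 0,"ry": 0.5,"rz": 0},{"x": 0,"y": 0,"z": 0,"rx": 0,"ry": 0.6,"rz": 0},{"x": 0,"y": 0,"z": 0,"rx": 0,"ry": 0.6,"rz": 0},{"x": 0,"y": 0,"z": 0,"rx": 0,"ry": 0.6,"rz": 0},{"x": 0,"y": 0,"z": 0,"rx": 0,"ry": 0.6,"rz": 0},{"x": 0,"y": 0,"z": 0,"rx": 0,"ry": 0.6,"rz": 0},{"x": 0,"y": 0,"z": 0,"rx": 0,"ry": 0.6,"rz": 0},{"x": 0,"y": 0,"z": 0,"rx": 0,"ry": 0.6,"rz": 0},{"x": 0,"y": 0,"z": 0,"rx": 0,"ry": 0.6,"rz": 0}]}}

```text
time: 5.2
eef_pos: [455.1, 254.1, 116.0]
orientation: [-0.149, 0.025, 0.989, 0.004]
force: [-0.4, 0.4, -3.3]
opening: 0.649
grip_force: 87.3
```

```bash
python3 -c "
from h import *
st()
for i in range(3): grab_frame('top');st()"
```

```text
5.2 [455.1 254.1 116. ] F [-0.42  0.36 -3.35] T [-0.016 -0.234 -0.049] 87.25775241851807 0.6492720664127428
5.25 [455.2 254.  116. ] F [-0.6  -0.2  -4.78] T [-0.002 -0.328 -0.012] 87.25830852985382 0.6425020776847973
5.3 [455.3 254.  116. ] F [-0.44  0.21 -3.74] T [-0.064 -0.257 -0.046] 87.25832462310791 0.6478952182155018
5.35 [455.3 253.9 115.9] F [-0.21  0.22 -3.12] T [ 0.037 -0.197  0.026] 87.25840330123901 0.6442330008844781
```

>>> {"method": "servo_tool", "body": {"motion": [{"x": 0,"y": 0,"z": 0,"rx": 0,"ry": -0.25,"rz": 0},{"x": 0,"y": 0,"z": 0,"rx": 0,"ry": -0.5,"rz": 0},{"x": 0,"y": 0,"z": 0,"rx": 0,"ry": -0.75,"rz": 0},{"x": 0,"y": 0,"z": 0,"rx": 0,"ry": -1,"rz": 0},{"x": 0,"y": 0,"z": 0,"rx": 0,"ry": -1,"rz": 0},{"x": 0,"y": 0,"z": 0,"rx": 0,"ry": -1,"rz": 0},{"x": 0,"y": 0,"z": 0,"rx": 0,"ry": -1,"rz": 0},{"x": 0,"y": 0,"z": 0,"rx": 0,"ry": -1,"rz": 0},{"x": 0,"y": 0,"z": 0,"rx": 0,"ry": -1,"rz": 0},{"x": 0,"y": 0,"z": 0,"rx": 0,"ry": -1,"rz": 0},{"x": 0,"y": 0,"z": 0,"rx": 0,"ry": -1,"rz": 0},{"x": 0,"y": 0,"z": 0,"rx": 0,"ry": -1,"rz": 0}]}}

```text
time: 6.35
eef_pos: [455.9, 253.8, 115.8]
orientation: [0.1, 0.025, 0.995, -0.003]
force: [0.9, -0.4, -3.8]
opening: 0.645
grip_force: 87.3
```

```bash
python3 -c "
from h import *
st()
for i in range(3): grab_frame('top');st()
cv2.imwrite('pics/s3.png',grab_frame('side'))"
```

```text
6.35 [455.9 253.8 115.8] F [ 0.87 -0.4  -3.8 ] T [0.062 0.154 0.024] 87.28326201438904 0.6453386756755336
6.4 [455.7 253.9 115.8] F [-0.61 -1.27 -3.98] T [-0.004  0.173  0.011] 87.2826075553894 0.6430168462411259
6.45 [455.6 253.9 115.8] F [-0.36  0.41 -3.9 ] T [-0.012  0.118  0.028] 87.28347480297089 0.6393022616787295
6.5 [455.5 253.9 115.8] F [ 0.71  0.23 -3.57] T [0.053 0.107 0.041] 87.28308320045471 0.6482314484539873
```

View pics/s3.png

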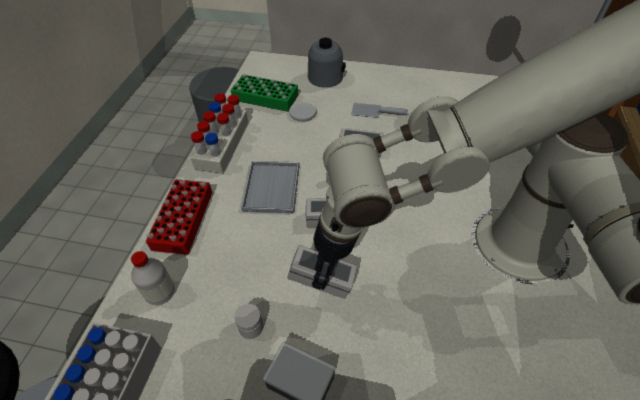

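The case is tipped in the gripper, well held. Moments are noisy, so compare averaged level readings after tipping each way.

>>> {"method": "servo_tool", "body": {"motion": [{"x": 0,"y": 0,"z": 0,"rx": 0,"ry": 0.2,"rz": 0},{"x": 0,"y": 0,"z": 0,"rx": 0,"ry": 0.4,"rz": 0},{"x": 0,"y": 0,"z": 0,"rx": 0,"ry": 0.4,"rz": 0},{"x": 0,"y": 0,"z": 0,"rx": 0,"ry": 0.4,"rz": 0},{"x": 0,"y": 0,"z": 0,"rx": 0,"ry": 0.4,"rz": 0},{"x": 0,"y": 0,"z": 0,"rx": 0,"ry": 0.4,"rz": 0}]}}

```text
time: 7.05
eef_pos: [454.5, 254.0, 115.5]
orientation: [0.0, 0.025, 1.0, -0.0]
force: [0.1, 0.9, -3.2]
opening: 0.645
grip_force: 87.3
```

```bash
cat >> h.py <<'E'
def av(n=10):
    T=[];F=[]
    for i in range(n): grab_frame('top');s=get_state();T.append(s["wrist_torque"]);F.append(s["force"])
    Q=R.from_quat(np.roll(s["orientation"],-1))
    print(s["time"],s["eef_pos"].round(1),"toolz",Q.apply([0,0,1]).round(3),"F",np.mean(F,0).round(2),"T",np.mean(T,0).round(3),"sd",np.std(T,0).round(3))
    return np.array(T)
E
python3 -c "
from h import *
print(av()[:,1].round(2))"
```

```text
7.55 [455.4 253.9 115.8] toolz [ 0.  0. -1.] F [ 0.05  0.22 -3.98] T [-0.003 -0.053  0.012] sd [0.024 0.026 0.028]
[-0.1  -0.03 -0.02 -0.02 -0.04 -0.06 -0.07 -0.06 -0.09 -0.05]
```

>>> {"method": "servo_tool", "body": {"motion": [{"x": 0,"y": 0,"z": 0,"rx": 0,"ry": 0.25,"rz": 0},{"x": 0,"y": 0,"z": 0,"rx": 0,"ry": 0.4,"rz": 0},{"x": 0,"y": 0,"z": 0,"rx": 0,"ry": 0.4,"rz": 0},{"x": 0,"y": 0,"z": 0,"rx": 0,"ry": 0.4,"rz": 0},{"x": 0,"y": 0,"z": 0,"rx": 0,"ry": 0.4,"rz": 0},{"x": 0,"y": 0,"z": 0,"rx": 0,"ry": 0.4,"rz": 0},{"x": 0,"y": 0,"z": 0,"rx": 0,"ry": 0.2,"rz": 0},{"x": 0,"y": 0,"z": 0,"rx": 0,"ry": 0,"rz": 0},{"x": 0,"y": 0,"z": 0,"rx": 0,"ry": 0,"rz": 0},{"x": 0,"y": 0,"z": 0,"rx": 0,"ry": 0,"rz": 0},{"x": 0,"y": 0,"z": 0,"rx": 0,"ry": 0,"rz": 0},{"x": 0,"y": 0,"z": 0,"rx": 0,"ry": 0,"rz": 0}]}}

```text
time: 8.55
eef_pos: [456.4, 254.0, 116.4]
orientation: [0.0, 0.026, 1.0, 0.0]
force: [-0.5, 0.2, -3.5]
opening: 0.643
grip_force: 87.2
```

```bash
python3 -c "
from h import *
print(av()[:,1].round(2))"
```

```text
9.05 [455.4 253.9 115.7] toolz [-0. -0. -1.] F [-0.12 -0.1  -3.69] T [-0.019 -0.019 -0.004] sd [0.018 0.042 0.03 ]
[ 0.   -0.04  0.07  0.01 -0.01 -0.02 -0.03  0.   -0.09 -0.07]
```

>>> {"method": "servo_tool", "body": {"motion": [{"x": 0,"y": 0,"z": 0,"rx": 0,"ry": 0.25,"rz": 0},{"x": 0,"y": 0,"z": 0,"rx": 0,"ry": 0.4,"rz": 0},{"x": 0,"y": 0,"z": 0,"rx": 0,"ry": 0.4,"rz": 0},{"x": 0,"y": 0,"z": 0,"rx": 0,"ry": 0.4,"rz": 0},{"x": 0,"y": 0,"z": 0,"rx": 0,"ry": 0.4,"rz": 0},{"x": 0,"y": 0,"z": 0,"rx": 0,"ry": 0.4,"rz": 0},{"x": 0,"y": 0,"z": 0,"rx": 0,"ry": 0.2,"rz": 0},{"x": 0,"y": 0,"z": 0,"rx": 0,"ry": 0.08,"rz": 0},{"x": 0,"y": 0,"z": 0,"rx": 0,"ry": 0.08,"rz": 0},{"x": 0,"y": 0,"z": 0,"rx": 0,"ry": 0.08,"rz": 0}]}}

```text
time: 9.88
eef_pos: [454.2, 254.2, 116.1]
orientation: [-0.02, 0.025, 0.999, 0.001]
force: [0.8, -0.3, -3.0]
opening: 0.645
grip_force: 89.2
```

```bash
python3 -c "
from h import *
print(av()[:,1].round(2))"
```

```text
10.3833 [455.5 253.8 115.7] toolz [-0.04   0.002 -0.999] F [-0.19 -0.06 -3.37] T [-0.001 -0.013 -0.006] sd [0.03  0.035 0.024]
[-0.01 -0.05 -0.07  0.05 -0.01 -0.04 -0.03 -0.01  0.01  0.04]
```

>>> {"method": "servo_tool", "body": {"motion": [{"x": 0,"y": 0,"z": 0,"rx": 0,"ry": -0.25,"rz": 0},{"x": 0,"y": 0,"z": 0,"rx": 0,"ry": -0.48,"rz": 0},{"x": 0,"y": 0,"z": 0,"rx": 0,"ry": -0.48,"rz": 0},{"x": 0,"y": 0,"z": 0,"rx": 0,"ry": -0.48,"rz": 0},{"x": 0,"y": 0,"z": 0,"rx": 0,"ry": -0.48,"rz": 0},{"x": 0,"y": 0,"z": 0,"rx": 0,"ry": -0.48,"rz": 0},{"x": 0,"y": 0,"z": 0,"rx": 0,"ry": -0.28,"rz": 0},{"x": 0,"y": 0,"z": 0,"rx": 0,"ry": -0.16,"rz": 0},{"x": 0,"y": 0,"z": 0,"rx": 0,"ry": -0.16,"rz": 0},{"x": 0,"y": 0,"z": 0,"rx": 0,"ry": -0.16,"rz": 0}]}}

```text
time: 11.22
eef_pos: [457.5, 253.7, 116.4]
orientation: [0.021, 0.026, 0.999, -0.0]
force: [0.9, -0.4, -3.9]
opening: 0.647
grip_force: 89.2
```

```bash
python3 -c "
from h import *
print(av()[:,1].round(2))"
```

```text
11.7167 [455.2 254.  115.8] toolz [ 0.04  -0.002 -0.999] F [ 0.14  0.15 -3.53] T [-0.013 -0.029 -0.003] sd [0.018 0.022 0.021]
[-0.01 -0.02 -0.01 -0.01 -0.04 -0.04 -0.06 -0.04 -0.06  0.  ]
```

Case A looks quiet: no 0.1 N·m shift. Set it back down.

>>> {"method": "servo_tool", "body": {"motion": [{"x": 0,"y": 0,"z": 0,"rx": 0,"ry": 0.08,"rz": 0},{"x": 0,"y": 0,"z": 0,"rx": 0,"ry": 0.08,"rz": 0},{"x": 0,"y": 0,"z": 0,"rx": 0,"ry": 0.08,"rz": 0},{"x": 0,"y": 0,"z": 0,"rx": 0,"ry": 0.08,"rz": 0}]}}

```text
time: 12.05
eef_pos: [455.4, 253.9, 115.7]
orientation: [0.0, 0.025, 1.0, -0.0]
force: [-0.2, 0.2, -3.4]
opening: 0.648
grip_force: 89.2
```

>>> {"method": "servo_tool", "body": {"motion": [{"x": 0,"y": 0,"z": 0.05,"rx": 0,"ry": 0,"rz": 0},{"x": 0,"y": 0,"z": 0.1,"rx": 0,"ry": 0,"rz": 0},{"x": 0,"y": 0,"z": 0.15,"rx": 0,"ry": 0,"rz": 0},{"x": 0,"y": 0,"z": 0.175,"rx": 0,"ry": 0,"rz": 0},{"x": 0,"y": 0,"z": 0.185,"rx": 0,"ry": 0,"rz": 0},{"x": 0,"y": 0,"z": 0.19,"rx": 0,"ry": 0,"rz": 0},{"x": 0,"y": 0,"z": 0.194,"rx": 0,"ry": 0,"rz": 0},{"x": 0,"y": 0,"z": 0.197,"rx": 0,"ry": 0,"rz": 0},{"x": 0,"y": 0,"z": 0.197,"rx": 0,"ry": 0,"rz": 0},{"x": 0,"y": 0,"z": 0.197,"rx": 0,"ry": 0,"rz": 0}]}}

```text
time: 12.88
eef_pos: [455.7, 254.1, 19.4]
orientation: [-0.0, 0.025, 1.0, -0.0]
force: [-4.6, -3.6, 6.4]
opening: 0.643
grip_force: 90.6
```

```bash
python3 -c "
from h import *
st();print(go([476,20,150],.216))"
```

```text
12.8833 [455.7 254.1  19.4] F [-4.64 -3.59  6.39] T [-0.334  1.53   0.152] 90.62163770198822 0.6433595556631743
(array([-0.0641, -0.4656, -0.2612]), array([-0.   , -0.   , -0.533]))
```

Touching down (6 N up). Open, retreat, go to case B.

>>> {"method": "servo_tool", "body": {"motion": [{"x": 0,"y": 0,"z": 0,"rx": 0,"ry": 0,"rz": 0},{"x": 0,"y": 0,"z": 0,"rx": 0,"ry": 0,"rz": 0},{"x": 0,"y": 0,"z": 0,"rx": 0,"ry": 0,"rz": 0},{"x": 0,"y": 0,"z": 0,"rx": 0,"ry": 0,"rz": 0},{"x": 0,"y": 0,"z": 0,"rx": 0,"ry": 0,"rz": 0},{"x": 0,"y": 0,"z": 0,"rx": 0,"ry": 0,"rz": 0},{"x": 0,"y": 0,"z": -0.05,"rx": 0,"ry": 0,"rz": 0},{"x": 0,"y": 0,"z": -0.12,"rx": 0,"ry": 0,"rz": 0},{"x": 0,"y": 0,"z": -0.19,"rx": 0,"ry": 0,"rz": 0},{"x": 0,"y": 0,"z": -0.26,"rx": 0,"ry": 0,"rz": 0},{"x": 0,"y": 0,"z": -0.26,"rx": 0,"ry": 0,"rz": 0}], "hand": 0}}

```text
time: 13.8
eef_pos: [460.2, 255.4, 155.3]
orientation: [0.007, 0.025, 1.0, 0.002]
force: [0.6, 0.4, -0.0]
opening: 0.998
grip_force: 0.0
```

```bash
python3 -c "
from h import *
st();print(go([476,20,150],.216))"
```

```text
13.8 [460.2 255.4 155.3] F [ 0.63  0.42 -0.01] T [-0.019 -0.003 -0.034] 0.0 0.9979515691525349
(array([-0.0553, -0.4687,  0.0091]), array([ 0.005,  0.028, -0.533]))
```

>>> {"method": "servo_tool", "body": {"motion": [{"x": -0.064,"y": -0.466,"z": 0,"rx": 0,"ry": 0,"rz": -0.533},{"x": -0.064,"y": -0.466,"z": 0,"rx": 0,"ry": 0,"rz": -0.533},{"x": -0.064,"y": -0.466,"z": 0,"rx": 0,"ry": 0,"rz": -0.533},{"x": -0.064,"y": -0.466,"z": 0,"rx": 0,"ry": 0,"rz": -0.533},{"x": -0.064,"y": -0.466,"z": 0,"rx": 0,"ry": 0,"rz": -0.533},{"x": -0.064,"y": -0.466,"z": 0,"rx": 0,"ry": 0,"rz": -0.533},{"x": -0.064,"y": -0.466,"z": 0,"rx": 0,"ry": 0,"rz": -0.533},{"x": -0.064,"y": -0.466,"z": 0,"rx": 0,"ry": 0,"rz": -0.533},{"x": -0.064,"y": -0.466,"z": 0,"rx": 0,"ry": 0,"rz": -0.533}]}}

```text
time: 14.55
eef_pos: [475.4, 19.9, 147.1]
orientation: [-0.0, -0.107, 0.994, 0.0]
force: [-0.4, 0.7, 0.6]
opening: 1.002
grip_force: 0.0
```

```bash
python3 -c "
from h import *
st();print(go([476,20,15],.216))
I=grab_frame('top');cv2.imwrite('pics/t4.png',I);print(cases(I)[0])"
```

```text
14.55 [475.4  19.9 147.1] F [-0.44  0.71  0.61] T [ 0.001 -0.043  0.028] 0.0 1.0015536571919006
(array([-0.0013, -0.0003,  0.2641]), array([ 0.001, -0.   , -0.002]))
(array([455.2, 253.9]), array([ 34.1, 103.9]), -0.064)
```

View pics/t4.png

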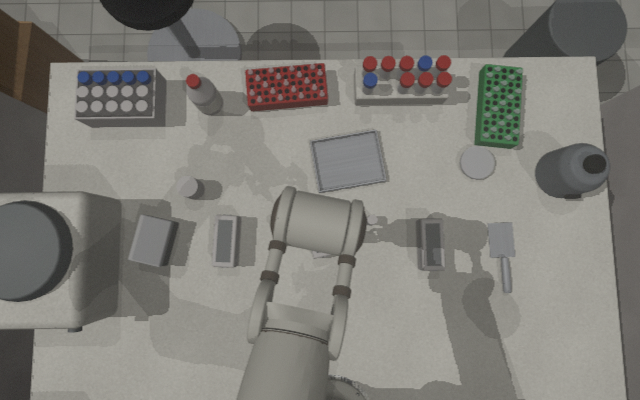

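Case A stands back at (226,241), within 1 mm of its start. The arm is over B; grip it.

>>> {"method": "servo_tool", "body": {"motion": [{"x": 0,"y": 0,"z": 0.07,"rx": 0,"ry": 0,"rz": 0},{"x": 0,"y": 0,"z": 0.14,"rx": 0,"ry": 0,"rz": 0},{"x": 0,"y": 0,"z": 0.2,"rx": 0,"ry": 0,"rz": 0},{"x": 0,"y": 0,"z": 0.24,"rx": 0,"ry": 0,"rz": 0},{"x": 0,"y": 0,"z": 0.26,"rx": 0,"ry": 0,"rz": 0},{"x": 0,"y": 0,"z": 0.264,"rx": 0,"ry": 0,"rz": 0},{"x": 0,"y": 0,"z": 0.264,"rx": 0,"ry": 0,"rz": 0}]}}

```text
time: 15.18
eef_pos: [475.6, 20.4, 15.4]
orientation: [-0.0, -0.108, 0.994, 0.0]
force: [1.0, -0.3, 0.9]
opening: 0.998
grip_force: 0.0
```

>>> {"method": "servo_tool", "body": {"motion": [{"x": 0,"y": 0,"z": 0,"rx": 0,"ry": 0,"rz": 0},{"x": 0,"y": 0,"z": 0,"rx": 0,"ry": 0,"rz": 0},{"x": 0,"y": 0,"z": 0,"rx": 0,"ry": 0,"rz": 0},{"x": 0,"y": 0,"z": 0,"rx": 0,"ry": 0,"rz": 0},{"x": 0,"y": 0,"z": 0,"rx": 0,"ry": 0,"rz": 0},{"x": 0,"y": 0,"z": 0,"rx": 0,"ry": 0,"rz": 0},{"x": 0,"y": 0,"z": 0,"rx": 0,"ry": 0,"rz": 0},{"x": 0,"y": 0,"z": 0,"rx": 0,"ry": 0,"rz": 0}], "hand": 255, "force": 70}}

```text
time: 15.85
eef_pos: [477.2, 19.3, 17.1]
orientation: [0.002, -0.108, 0.994, -0.0]
force: [-0.9, 1.1, 6.2]
opening: 0.645
grip_force: 75.0
```

>>> {"method": "servo_tool", "body": {"motion": [{"x": 0,"y": 0,"z": -0.03,"rx": 0,"ry": 0,"rz": 0},{"x": 0,"y": 0,"z": -0.09,"rx": 0,"ry": 0,"rz": 0},{"x": 0,"y": 0,"z": -0.15,"rx": 0,"ry": 0,"rz": 0},{"x": 0,"y": 0,"z": -0.19,"rx": 0,"ry": 0,"rz": 0},{"x": 0,"y": 0,"z": -0.2,"rx": 0,"ry": 0,"rz": 0},{"x": 0,"y": 0,"z": -0.2,"rx": 0,"ry": 0,"rz": 0},{"x": 0,"y": 0,"z": -0.2,"rx": 0,"ry": 0,"rz": 0},{"x": 0,"y": 0,"z": -0.2,"rx": 0,"ry": 0,"rz": 0}]}}

```text
time: 16.52
eef_pos: [474.0, 19.9, 113.4]
orientation: [-0.002, -0.108, 0.994, 0.001]
force: [-1.0, 0.3, -2.3]
opening: 0.648
grip_force: 74.4
```

>>> {"method": "servo_tool", "body": {"motion": [{"x": 0.08,"y": 0,"z": 0,"rx": 0,"ry": 0,"rz": 0},{"x": 0.16,"y": 0,"z": 0,"rx": 0,"ry": 0,"rz": 0},{"x": 0.16,"y": 0,"z": 0,"rx": 0,"ry": 0,"rz": 0}]}}

```text
time: 16.77
eef_pos: [387.0, 4.3, 109.4]
orientation: [-0.007, -0.108, 0.994, 0.003]
force: [-1.2, 1.4, -3.0]
opening: 0.648
grip_force: 74.6
```

>>> {"method": "servo_tool", "body": {"motion": [{"x": -0.08,"y": 0,"z": 0,"rx": 0,"ry": 0,"rz": 0},{"x": -0.16,"y": 0,"z": 0,"rx": 0,"ry": 0,"rz": 0},{"x": -0.16,"y": 0,"z": 0,"rx": 0,"ry": 0,"rz": 0}]}}

```text
time: 17.02
eef_pos: [478.9, 20.2, 112.7]
orientation: [-0.0, -0.108, 0.994, 0.001]
force: [-0.3, 0.5, -1.3]
opening: 0.65
grip_force: 74.6
```

>>> {"method": "servo_tool", "body": {"motion": [{"x": 0.08,"y": 0,"z": 0,"rx": 0,"ry": 0,"rz": 0},{"x": 0.16,"y": 0,"z": 0,"rx": 0,"ry": 0,"rz": 0},{"x": 0.16,"y": 0,"z": 0,"rx": 0,"ry": 0,"rz": 0}]}}

```text
time: 17.27
eef_pos: [387.3, 4.3, 109.5]
orientation: [-0.008, -0.108, 0.994, 0.003]
force: [-1.0, 0.9, -3.3]
opening: 0.65
grip_force: 74.6
```

>>> {"method": "servo_tool", "body": {"motion": [{"x": -0.08,"y": 0,"z": 0,"rx": 0,"ry": 0,"rz": 0},{"x": -0.16,"y": 0,"z": 0,"rx": 0,"ry": 0,"rz": 0},{"x": -0.16,"y": 0,"z": 0,"rx": 0,"ry": 0,"rz": 0}]}}

```text
time: 17.52
eef_pos: [479.0, 20.2, 112.8]
orientation: [-0.0, -0.108, 0.994, 0.001]
force: [-0.8, -0.9, -0.9]
opening: 0.65
grip_force: 74.6
```

>>> {"method": "servo_tool", "body": {"motion": [{"x": 0,"y": 0,"z": 0,"rx": 0,"ry": 0,"rz": 0}]}}

```text
time: 17.6
eef_pos: [475.3, 20.0, 113.0]
orientation: [-0.002, -0.108, 0.994, 0.001]
force: [-0.0, 0.5, -1.4]
opening: 0.65
grip_force: 74.7
```

>>> {"method": "servo_tool", "body": {"motion": [{"x": 0,"y": 0,"z": 0,"rx": 0,"ry": 0,"rz": 0}]}}

```text
time: 17.68
eef_pos: [474.2, 19.9, 113.7]
orientation: [-0.002, -0.108, 0.994, 0.001]
force: [-0.9, 0.3, -0.9]
opening: 0.648
grip_force: 74.7
```

>>> {"method": "servo_tool", "body": {"motion": [{"x": 0,"y": 0,"z": 0,"rx": 0,"ry": 0,"rz": 0}]}}

```text
time: 17.77
eef_pos: [474.2, 19.7, 114.5]
orientation: [-0.001, -0.108, 0.994, 0.0]
force: [1.0, 0.2, -1.4]
opening: 0.644
grip_force: 74.7
```

```bash
python3 -c "
from h import *
st();print(av()[:,1].round(2))"
```

```text
17.7667 [474.2  19.7 114.5] F [ 0.97  0.16 -1.38] T [ 0.01   0.043 -0.019] 74.65116173028946 0.6436859065717007
18.2667 [475.5  19.5 115.4] toolz [ 0. -0. -1.] F [ 0.04 -0.28 -1.63] T [0.007 0.008 0.002] sd [0.028 0.016 0.028]
[-0.    0.04  0.03  0.01 -0.    0.01 -0.01  0.   -0.02  0.01]
```

>>> {"method": "servo_tool", "body": {"motion": [{"x": 0,"y": 0,"z": 0,"rx": 0,"ry": 0.25,"rz": 0},{"x": 0,"y": 0,"z": 0,"rx": 0,"ry": 0.4,"rz": 0},{"x": 0,"y": 0,"z": 0,"rx": 0,"ry": 0.4,"rz": 0},{"x": 0,"y": 0,"z": 0,"rx": 0,"ry": 0.4,"rz": 0},{"x": 0,"y": 0,"z": 0,"rx": 0,"ry": 0.4,"rz": 0},{"x": 0,"y": 0,"z": 0,"rx": 0,"ry": 0.4,"rz": 0},{"x": 0,"y": 0,"z": 0,"rx": 0,"ry": 0.2,"rz": 0},{"x": 0,"y": 0,"z": 0,"rx": 0,"ry": 0.08,"rz": 0},{"x": 0,"y": 0,"z": 0,"rx": 0,"ry": 0.08,"rz": 0},{"x": 0,"y": 0,"z": 0,"rx": 0,"ry": 0.08,"rz": 0}]}}

```text
time: 19.1
eef_pos: [474.7, 19.4, 115.7]
orientation: [-0.02, -0.107, 0.994, -0.002]
force: [-0.2, -0.1, -1.7]
opening: 0.646
grip_force: 74.6
```

```bash
python3 -c "
from h import *
print(av()[:,1].round(2))"
```

```text
19.6 [475.6  19.7 115.2] toolz [-0.039 -0.009 -0.999] F [ 0.05  0.26 -1.76] T [ 0.004 -0.031  0.002] sd [0.04  0.026 0.036]
[-0.03 -0.    0.01 -0.04 -0.06 -0.09 -0.02 -0.02 -0.04 -0.01]
```

>>> {"method": "servo_tool", "body": {"motion": [{"x": 0,"y": 0,"z": 0,"rx": 0,"ry": -0.25,"rz": 0},{"x": 0,"y": 0,"z": 0,"rx": 0,"ry": -0.48,"rz": 0},{"x": 0,"y": 0,"z": 0,"rx": 0,"ry": -0.48,"rz": 0},{"x": 0,"y": 0,"z": 0,"rx": 0,"ry": -0.48,"rz": 0},{"x": 0,"y": 0,"z": 0,"rx": 0,"ry": -0.48,"rz": 0},{"x": 0,"y": 0,"z": 0,"rx": 0,"ry": -0.48,"rz": 0},{"x": 0,"y": 0,"z": 0,"rx": 0,"ry": -0.28,"rz": 0},{"x": 0,"y": 0,"z": 0,"rx": 0,"ry": -0.16,"rz": 0},{"x": 0,"y": 0,"z": 0,"rx": 0,"ry": -0.16,"rz": 0},{"x": 0,"y": 0,"z": 0,"rx": 0,"ry": -0.16,"rz": 0}]}}

```text
time: 20.43
eef_pos: [477.3, 19.7, 115.8]
orientation: [0.021, -0.108, 0.994, 0.002]
force: [0.2, -0.1, -2.0]
opening: 0.648
grip_force: 74.6
```

```bash
python3 -c "
from h import *
print(av()[:,1].round(2))"
```

```text
20.9333 [475.4  19.5 115.4] toolz [ 0.039  0.009 -0.999] F [-0.16 -0.03 -1.79] T [-0.004  0.052  0.   ] sd [0.024 0.029 0.026]
[0.08 0.01 0.06 0.06 0.05 0.06 0.1  0.07 0.03 0.  ]
```

Case B weighs about 170 g, less than the 264 g minimum for a case with the ball, and its grip stayed steady through the shake. So it is quiet. Set it back.

>>> {"method": "servo_tool", "body": {"motion": [{"x": 0,"y": 0,"z": 0,"rx": 0,"ry": 0.08,"rz": 0},{"x": 0,"y": 0,"z": 0,"rx": 0,"ry": 0.08,"rz": 0},{"x": 0,"y": 0,"z": 0,"rx": 0,"ry": 0.08,"rz": 0},{"x": 0,"y": 0,"z": 0,"rx": 0,"ry": 0.08,"rz": 0}]}}

```text
time: 21.27
eef_pos: [475.5, 19.6, 115.2]
orientation: [0.0, -0.108, 0.994, 0.0]
force: [0.5, 0.2, -2.1]
opening: 0.653
grip_force: 74.6
```

>>> {"method": "servo_tool", "body": {"motion": [{"x": 0,"y": 0,"z": 0.05,"rx": 0,"ry": 0,"rz": 0},{"x": 0,"y": 0,"z": 0.1,"rx": 0,"ry": 0,"rz": 0},{"x": 0,"y": 0,"z": 0.15,"rx": 0,"ry": 0,"rz": 0},{"x": 0,"y": 0,"z": 0.175,"rx": 0,"ry": 0,"rz": 0},{"x": 0,"y": 0,"z": 0.185,"rx": 0,"ry": 0,"rz": 0},{"x": 0,"y": 0,"z": 0.19,"rx": 0,"ry": 0,"rz": 0},{"x": 0,"y": 0,"z": 0.194,"rx": 0,"ry": 0,"rz": 0},{"x": 0,"y": 0,"z": 0.197,"rx": 0,"ry": 0,"rz": 0},{"x": 0,"y": 0,"z": 0.197,"rx": 0,"ry": 0,"rz": 0},{"x": 0,"y": 0,"z": 0.197,"rx": 0,"ry": 0,"rz": 0}]}}

```text
time: 22.1
eef_pos: [476.2, 19.4, 17.6]
orientation: [0.001, -0.108, 0.994, -0.0]
force: [-0.2, -0.4, -1.9]
opening: 0.65
grip_force: 74.7
```

>>> {"method": "servo_tool", "body": {"motion": [{"x": 0,"y": 0,"z": 0,"rx": 0,"ry": 0,"rz": 0},{"x": 0,"y": 0,"z": 0,"rx": 0,"ry": 0,"rz": 0},{"x": 0,"y": 0,"z": 0,"rx": 0,"ry": 0,"rz": 0},{"x": 0,"y": 0,"z": 0,"rx": 0,"ry": 0,"rz": 0},{"x": 0,"y": 0,"z": 0,"rx": 0,"ry": 0,"rz": 0},{"x": 0,"y": 0,"z": 0,"rx": 0,"ry": 0,"rz": 0},{"x": 0,"y": 0,"z": -0.05,"rx": 0,"ry": 0,"rz": 0},{"x": 0,"y": 0,"z": -0.12,"rx": 0,"ry": 0,"rz": 0},{"x": 0,"y": 0,"z": -0.19,"rx": 0,"ry": 0,"rz": 0},{"x": 0,"y": 0,"z": -0.26,"rx": 0,"ry": 0,"rz": 0},{"x": 0,"y": 0,"z": -0.26,"rx": 0,"ry": 0,"rz": 0}], "hand": 0}}

```text
time: 23.02
eef_pos: [480.4, 18.7, 154.4]
orientation: [0.006, -0.108, 0.994, -0.002]
force: [0.6, -0.3, 1.7]
opening: 0.999
grip_force: 0.0
```

```bash
python3 -c "
from h import *
st();print(go([438,-263,148],-.042))"
```

```text
23.0167 [480.4  18.7 154.4] F [ 0.63 -0.3   1.68] T [ 0.015 -0.019  0.01 ] 0.0 0.9987433863979106
(array([ 0.2036, -0.532 ,  0.0133]), array([-0.008,  0.026,  0.516]))
```

>>> {"method": "servo_tool", "body": {"motion": [{"x": 0.195,"y": -0.532,"z": 0,"rx": 0,"ry": 0,"rz": 0.516},{"x": 0.195,"y": -0.532,"z": 0,"rx": 0,"ry": 0,"rz": 0.516},{"x": 0.195,"y": -0.532,"z": 0,"rx": 0,"ry": 0,"rz": 0.516},{"x": 0.195,"y": -0.532,"z": 0,"rx": 0,"ry": 0,"rz": 0.516},{"x": 0.195,"y": -0.532,"z": 0,"rx": 0,"ry": 0,"rz": 0.516},{"x": 0.195,"y": -0.532,"z": 0,"rx": 0,"ry": 0,"rz": 0.516},{"x": 0.195,"y": -0.532,"z": 0,"rx": 0,"ry": 0,"rz": 0.516},{"x": 0.195,"y": -0.532,"z": 0,"rx": 0,"ry": 0,"rz": 0.516},{"x": 0.195,"y": -0.532,"z": 0,"rx": 0,"ry": 0,"rz": 0.516},{"x": 0.195,"y": -0.532,"z": 0,"rx": 0,"ry": 0,"rz": 0.516}]}}

```text
time: 23.85
eef_pos: [437.1, -260.4, 146.4]
orientation: [-0.0, 0.021, 1.0, 0.001]
force: [0.2, 0.4, 0.1]
opening: 0.997
grip_force: 0.0
```

```bash
python3 -c "
from h import *
st();print(go([438,-263,15],-.042));av(6)
I=grab_frame('top');cv2.imwrite('pics/t5.png',I);print(cases(I)[:2])"
```

```text
23.85 [ 437.1 -260.4  146.4] F [0.17 0.39 0.08] T [-0.012 -0.016 -0.002] 0.0 0.9972010630192112
(array([-0.0022, -0.0054,  0.2627]), array([ 0.002, -0.001, -0.001]))
24.15 [ 437.5 -260.1  146.8] toolz [-0.  0. -1.] F [-0.39 -0.31  0.01] T [-0.02   0.    -0.001] sd [0.02  0.016 0.03 ]
[(array([455.2, 254.1]), array([ 34.7, 103.8]), -0.062), (array([475.8,  18.7]), array([102.3,  33.2]), 0.218)]
```

>>> {"method": "servo_tool", "body": {"motion": [{"x": 0,"y": -0.006,"z": 0.07,"rx": 0,"ry": 0,"rz": 0},{"x": 0,"y": -0.006,"z": 0.14,"rx": 0,"ry": 0,"rz": 0},{"x": 0,"y": -0.006,"z": 0.2,"rx": 0,"ry": 0,"rz": 0},{"x": 0,"y": -0.006,"z": 0.24,"rx": 0,"ry": 0,"rz": 0},{"x": 0,"y": -0.006,"z": 0.26,"rx": 0,"ry": 0,"rz": 0},{"x": 0,"y": -0.006,"z": 0.263,"rx": 0,"ry": 0,"rz": 0},{"x": 0,"y": -0.006,"z": 0.263,"rx": 0,"ry": 0,"rz": 0}]}}

```text
time: 24.78
eef_pos: [437.3, -264.1, 15.6]
orientation: [0.0, 0.021, 1.0, -0.0]
force: [-0.0, -0.1, 0.3]
opening: 1.0
grip_force: 0.0
```

>>> {"method": "servo_tool", "body": {"motion": [{"x": 0,"y": 0,"z": 0,"rx": 0,"ry": 0,"rz": 0},{"x": 0,"y": 0,"z": 0,"rx": 0,"ry": 0,"rz": 0},{"x": 0,"y": 0,"z": 0,"rx": 0,"ry": 0,"rz": 0},{"x": 0,"y": 0,"z": 0,"rx": 0,"ry": 0,"rz": 0},{"x": 0,"y": 0,"z": 0,"rx": 0,"ry": 0,"rz": 0},{"x": 0,"y": 0,"z": 0,"rx": 0,"ry": 0,"rz": 0},{"x": 0,"y": 0,"z": 0,"rx": 0,"ry": 0,"rz": 0},{"x": 0,"y": 0,"z": 0,"rx": 0,"ry": 0,"rz": 0}], "hand": 255, "force": 70}}

```text
time: 25.45
eef_pos: [438.4, -265.1, 17.4]
orientation: [0.001, 0.021, 1.0, -0.001]
force: [0.2, 1.4, 6.2]
opening: 0.651
grip_force: 74.7
```

>>> {"method": "servo_tool", "body": {"motion": [{"x": 0,"y": 0,"z": -0.03,"rx": 0,"ry": 0,"rz": 0},{"x": 0,"y": 0,"z": -0.09,"rx": 0,"ry": 0,"rz": 0},{"x": 0,"y": 0,"z": -0.15,"rx": 0,"ry": 0,"rz": 0},{"x": 0,"y": 0,"z": -0.19,"rx": 0,"ry": 0,"rz": 0},{"x": 0,"y": 0,"z": -0.2,"rx": 0,"ry": 0,"rz": 0},{"x": 0,"y": 0,"z": -0.2,"rx": 0,"ry": 0,"rz": 0},{"x": 0,"y": 0,"z": -0.2,"rx": 0,"ry": 0,"rz": 0},{"x": 0,"y": 0,"z": -0.2,"rx": 0,"ry": 0,"rz": 0}]}}

```text
time: 26.12
eef_pos: [435.9, -263.0, 113.2]
orientation: [-0.001, 0.021, 1.0, 0.001]
force: [0.6, 0.1, -3.7]
opening: 0.649
grip_force: 74.9
```

>>> {"method": "servo_tool", "body": {"motion": [{"x": 0.08,"y": 0,"z": 0,"rx": 0,"ry": 0,"rz": 0},{"x": 0.16,"y": 0,"z": 0,"rx": 0,"ry": 0,"rz": 0},{"x": 0.16,"y": 0,"z": 0,"rx": 0,"ry": 0,"rz": 0}]}}

```text
time: 26.37
eef_pos: [349.9, -256.1, 110.2]
orientation: [-0.005, 0.022, 1.0, 0.005]
force: [-0.4, 1.1, -4.2]
opening: 0.649
grip_force: 74.7
```

>>> {"method": "servo_tool", "body": {"motion": [{"x": -0.08,"y": 0,"z": 0,"rx": 0,"ry": 0,"rz": 0},{"x": -0.16,"y": 0,"z": 0,"rx": 0,"ry": 0,"rz": 0},{"x": -0.16,"y": 0,"z": 0,"rx": 0,"ry": 0,"rz": 0}]}}

```text
time: 26.62
eef_pos: [440.8, -263.9, 113.2]
orientation: [0.001, 0.021, 1.0, 0.001]
force: [-0.2, 0.4, -2.8]
opening: 0.648
grip_force: 74.8
```

>>> {"method": "servo_tool", "body": {"motion": [{"x": 0.08,"y": 0,"z": 0,"rx": 0,"ry": 0,"rz": 0},{"x": 0.16,"y": 0,"z": 0,"rx": 0,"ry": 0,"rz": 0},{"x": 0.16,"y": 0,"z": 0,"rx": 0,"ry": 0,"rz": 0}]}}

```text
time: 26.87
eef_pos: [350.1, -256.1, 110.3]
orientation: [-0.005, 0.022, 1.0, 0.005]
force: [-1.2, 0.8, -4.1]
opening: 0.652
grip_force: 74.7
```

>>> {"method": "servo_tool", "body": {"motion": [{"x": -0.08,"y": 0,"z": 0,"rx": 0,"ry": 0,"rz": 0},{"x": -0.16,"y": 0,"z": 0,"rx": 0,"ry": 0,"rz": 0},{"x": -0.16,"y": 0,"z": 0,"rx": 0,"ry": 0,"rz": 0}]}}

```text
time: 27.12
eef_pos: [440.9, -264.0, 113.3]
orientation: [0.001, 0.021, 1.0, 0.001]
force: [-0.7, -0.5, -3.4]
opening: 0.645
grip_force: 74.8
```

>>> {"method": "servo_tool", "body": {"motion": [{"x": 0,"y": 0,"z": 0,"rx": 0,"ry": 0,"rz": 0},{"x": 0,"y": 0,"z": 0,"rx": 0,"ry": 0,"rz": 0},{"x": 0,"y": 0,"z": 0,"rx": 0,"ry": 0,"rz": 0}]}}

```text
time: 27.37
eef_pos: [435.9, -263.5, 114.3]
orientation: [-0.001, 0.021, 1.0, 0.001]
force: [-0.8, -0.7, -3.5]
opening: 0.649
grip_force: 74.9
```

```bash
python3 -c "
from h import *
st();print(av()[:,1].round(2))"
```

```text
27.3667 [ 435.9 -263.5  114.3] F [-0.77 -0.67 -3.46] T [-0.029  0.012  0.022] 74.85411912202835 0.6485457361754543
27.8667 [ 437.  -264.1  115.4] toolz [ 0. -0. -1.] F [ 0.22 -0.1  -3.45] T [-0.011 -0.003  0.007] sd [0.033 0.022 0.023]
[ 0.01 -0.01  0.02  0.    0.04 -0.01 -0.03  0.01 -0.02 -0.03]
```

>>> {"method": "servo_tool", "body": {"motion": [{"x": 0,"y": 0,"z": 0,"rx": 0,"ry": 0.25,"rz": 0},{"x": 0,"y": 0,"z": 0,"rx": 0,"ry": 0.4,"rz": 0},{"x": 0,"y": 0,"z": 0,"rx": 0,"ry": 0.4,"rz": 0},{"x": 0,"y": 0,"z": 0,"rx": 0,"ry": 0.4,"rz": 0},{"x": 0,"y": 0,"z": 0,"rx": 0,"ry": 0.4,"rz": 0},{"x": 0,"y": 0,"z": 0,"rx": 0,"ry": 0.4,"rz": 0},{"x": 0,"y": 0,"z": 0,"rx": 0,"ry": 0.2,"rz": 0},{"x": 0,"y": 0,"z": 0,"rx": 0,"ry": 0.08,"rz": 0},{"x": 0,"y": 0,"z": 0,"rx": 0,"ry": 0.08,"rz": 0},{"x": 0,"y": 0,"z": 0,"rx": 0,"ry": 0.08,"rz": 0}]}}

```text
time: 28.7
eef_pos: [436.1, -264.2, 115.7]
orientation: [-0.02, 0.022, 1.0, 0.0]
force: [-0.3, -0.4, -3.6]
opening: 0.653
grip_force: 74.8
```

```bash
python3 -c "
from h import *
print(av()[:,1].round(2))"
```

```text
29.2 [ 437.2 -264.   115.2] toolz [-0.04   0.002 -0.999] F [-0.09 -0.05 -3.33] T [-0.004 -0.034  0.002] sd [0.025 0.025 0.016]
[-0.06 -0.02 -0.01 -0.   -0.02 -0.06 -0.02 -0.05 -0.03 -0.08]
```

>>> {"method": "servo_tool", "body": {"motion": [{"x": 0,"y": 0,"z": 0,"rx": 0,"ry": -0.25,"rz": 0},{"x": 0,"y": 0,"z": 0,"rx": 0,"ry": -0.48,"rz": 0},{"x": 0,"y": 0,"z": 0,"rx": 0,"ry": -0.48,"rz": 0},{"x": 0,"y": 0,"z": 0,"rx": 0,"ry": -0.48,"rz": 0},{"x": 0,"y": 0,"z": 0,"rx": 0,"ry": -0.48,"rz": 0},{"x": 0,"y": 0,"z": 0,"rx": 0,"ry": -0.48,"rz": 0},{"x": 0,"y": 0,"z": 0,"rx": 0,"ry": -0.28,"rz": 0},{"x": 0,"y": 0,"z": 0,"rx": 0,"ry": -0.16,"rz": 0},{"x": 0,"y": 0,"z": 0,"rx": 0,"ry": -0.16,"rz": 0},{"x": 0,"y": 0,"z": 0,"rx": 0,"ry": -0.16,"rz": 0}]}}

```text
time: 30.03
eef_pos: [438.7, -264.3, 115.7]
orientation: [0.021, 0.02, 1.0, -0.001]
force: [-0.9, 0.2, -2.7]
opening: 0.647
grip_force: 74.9
```

```bash
python3 -c "
from h import *
print(av()[:,1].round(2))"
```

```text
30.5333 [ 436.9 -264.2  115.3] toolz [ 0.04  -0.002 -0.999] F [-0.09  0.09 -3.06] T [0.005 0.05  0.003] sd [0.025 0.026 0.037]
[ 0.03  0.07  0.02  0.08  0.06  0.03 -0.    0.06  0.06  0.09]
```

>>> {"method": "servo_tool", "body": {"motion": [{"x": 0,"y": 0,"z": 0,"rx": 0,"ry": -0.25,"rz": 0},{"x": 0,"y": 0,"z": 0,"rx": 0,"ry": -0.32,"rz": 0},{"x": 0,"y": 0,"z": 0,"rx": 0,"ry": -0.32,"rz": 0},{"x": 0,"y": 0,"z": 0,"rx": 0,"ry": -0.32,"rz": 0},{"x": 0,"y": 0,"z": 0,"rx": 0,"ry": -0.32,"rz": 0},{"x": 0,"y": 0,"z": 0,"rx": 0,"ry": -0.32,"rz": 0},{"x": 0,"y": 0,"z": 0,"rx": 0,"ry": -0.32,"rz": 0}]}}

```text
time: 31.12
eef_pos: [437.6, -264.4, 115.7]
orientation: [0.1, 0.021, 0.995, -0.002]
force: [-0.4, 0.6, -3.4]
opening: 0.648
grip_force: 74.9
```

```bash
python3 -c "
from h import *
print(av()[:,1].round(2))"
```

```text
31.6167 [ 437.1 -264.1  115.3] toolz [ 0.198 -0.008 -0.98 ] F [-0.2  -0.07 -3.26] T [ 0.011  0.208 -0.006] sd [0.03  0.019 0.033]
[0.2  0.25 0.2  0.2  0.21 0.24 0.2  0.19 0.2  0.19]
```

C's moment is linear through zero (0.042 at 0.04 rad, 0.208 at 0.2 rad), so C is quiet. A was the only case whose grip force jumped while shaking and whose moment misbehaved. Put C back and retest A.

>>> {"method": "servo_tool", "body": {"motion": [{"x": 0,"y": 0,"z": 0,"rx": 0,"ry": 0.2,"rz": 0},{"x": 0,"y": 0,"z": 0,"rx": 0,"ry": 0.4,"rz": 0},{"x": 0,"y": 0,"z": 0,"rx": 0,"ry": 0.4,"rz": 0},{"x": 0,"y": 0,"z": 0,"rx": 0,"ry": 0.4,"rz": 0},{"x": 0,"y": 0,"z": 0,"rx": 0,"ry": 0.4,"rz": 0}]}}

```text
time: 32.03
eef_pos: [436.9, -263.8, 115.0]
orientation: [0.001, 0.021, 1.0, 0.0]
force: [0.4, 0.0, -3.1]
opening: 0.65
grip_force: 74.9
```

>>> {"method": "servo_tool", "body": {"motion": [{"x": 0,"y": 0,"z": 0.05,"rx": 0,"ry": 0,"rz": 0},{"x": 0,"y": 0,"z": 0.1,"rx": 0,"ry": 0,"rz": 0},{"x": 0,"y": 0,"z": 0.15,"rx": 0,"ry": 0,"rz": 0},{"x": 0,"y": 0,"z": 0.175,"rx": 0,"ry": 0,"rz": 0},{"x": 0,"y": 0,"z": 0.185,"rx": 0,"ry": 0,"rz": 0},{"x": 0,"y": 0,"z": 0.19,"rx": 0,"ry": 0,"rz": 0},{"x": 0,"y": 0,"z": 0.194,"rx": 0,"ry": 0,"rz": 0},{"x": 0,"y": 0,"z": 0.197,"rx": 0,"ry": 0,"rz": 0},{"x": 0,"y": 0,"z": 0.197,"rx": 0,"ry": 0,"rz": 0},{"x": 0,"y": 0,"z": 0.197,"rx": 0,"ry": 0,"rz": 0}]}}

```text
time: 32.87
eef_pos: [437.6, -264.6, 17.7]
orientation: [0.001, 0.021, 1.0, -0.001]
force: [0.3, 0.6, -3.7]
opening: 0.653
grip_force: 74.8
```

>>> {"method": "servo_tool", "body": {"motion": [{"x": 0,"y": 0,"z": 0,"rx": 0,"ry": 0,"rz": 0},{"x": 0,"y": 0,"z": 0,"rx": 0,"ry": 0,"rz": 0},{"x": 0,"y": 0,"z": 0,"rx": 0,"ry": 0,"rz": 0},{"x": 0,"y": 0,"z": 0,"rx": 0,"ry": 0,"rz": 0},{"x": 0,"y": 0,"z": 0,"rx": 0,"ry": 0,"rz": 0},{"x": 0,"y": 0,"z": 0,"rx": 0,"ry": 0,"rz": 0},{"x": 0,"y": 0,"z": -0.05,"rx": 0,"ry": 0,"rz": 0},{"x": 0,"y": 0,"z": -0.12,"rx": 0,"ry": 0,"rz": 0},{"x": 0,"y": 0,"z": -0.19,"rx": 0,"ry": 0,"rz": 0},{"x": 0,"y": 0,"z": -0.26,"rx": 0,"ry": 0,"rz": 0},{"x": 0,"y": 0,"z": -0.26,"rx": 0,"ry": 0,"rz": 0},{"x": 0,"y": 0,"z": -0.26,"rx": 0,"ry": 0,"rz": 0}], "hand": 0}}

```text
time: 33.87
eef_pos: [438.5, -265.5, 149.5]
orientation: [0.002, 0.021, 1.0, -0.002]
force: [-0.4, 0.8, -0.6]
opening: 0.999
grip_force: 0.0
```

```bash
python3 -c "
from h import *
st();print(go([455,254,148],-.062))"
```

```text
33.8667 [ 438.5 -265.5  149.5] F [-0.4   0.8  -0.63] T [ 0.02   0.065 -0.032] 0.0 0.9992775510410338
(array([ 0.0109,  1.0394, -0.0012]), array([-0.008,  0.009,  0.04 ]))
```

>>> {"method": "servo_tool", "body": {"motion": [{"x": 0.01,"y": 1,"z": 0,"rx": 0,"ry": 0,"rz": 0.04},{"x": 0.01,"y": 1,"z": 0,"rx": 0,"ry": 0,"rz": 0.04},{"x": 0.01,"y": 1,"z": 0,"rx": 0,"ry": 0,"rz": 0.04},{"x": 0.01,"y": 1,"z": 0,"rx": 0,"ry": 0,"rz": 0.04},{"x": 0.01,"y": 1,"z": 0,"rx": 0,"ry": 0,"rz": 0.04},{"x": 0.01,"y": 1,"z": 0,"rx": 0,"ry": 0,"rz": 0.04},{"x": 0.01,"y": 1,"z": 0,"rx": 0,"ry": 0,"rz": 0.04},{"x": 0.01,"y": 1,"z": 0,"rx": 0,"ry": 0,"rz": 0.04},{"x": 0.01,"y": 1,"z": 0,"rx": 0,"ry": 0,"rz": 0.04},{"x": 0.01,"y": 1,"z": 0,"rx": 0,"ry": 0,"rz": 0.04},{"x": 0.01,"y": 1,"z": 0,"rx": 0,"ry": 0,"rz": 0.04},{"x": 0.01,"y": 1,"z": 0,"rx": 0,"ry": 0,"rz": 0.04}]}}

```text
time: 34.87
eef_pos: [451.6, 237.5, 144.9]
orientation: [-0.001, 0.031, 1.0, -0.0]
force: [0.7, -0.4, -0.2]
opening: 1.001
grip_force: 0.0
```

>>> {"method": "servo_tool", "body": {"motion": [{"x": 0,"y": 0.038,"z": 0,"rx": 0,"ry": 0,"rz": 0},{"x": 0,"y": 0.038,"z": 0,"rx": 0,"ry": 0,"rz": 0},{"x": 0,"y": 0.038,"z": 0,"rx": 0,"ry": 0,"rz": 0}]}}

```text
time: 35.12
eef_pos: [453.1, 255.1, 144.9]
orientation: [-0.002, 0.03, 1.0, -0.001]
force: [0.2, -0.1, 0.2]
opening: 1.0
grip_force: 0.0
```

```bash
python3 -c "
from h import *
st();print(go([455,254,15],-.062))"
```

```text
35.1167 [453.1 255.1 144.9] F [ 0.17 -0.14  0.23] T [0.007 0.033 0.029] 0.0 1.0004606732599328
(array([-0.0048, -0.0015,  0.2598]), array([-0.003, -0.006,  0.004]))
```

Grip A again with the same force and repeat the shake, read row by row.

>>> {"method": "servo_tool", "body": {"motion": [{"x": -0.002,"y": 0,"z": 0.07,"rx": 0,"ry": 0,"rz": 0},{"x": -0.002,"y": 0,"z": 0.14,"rx": 0,"ry": 0,"rz": 0},{"x": -0.002,"y": 0,"z": 0.2,"rx": 0,"ry": 0,"rz": 0},{"x": -0.002,"y": 0,"z": 0.24,"rx": 0,"ry": 0,"rz": 0},{"x": -0.002,"y": 0,"z": 0.26,"rx": 0,"ry": 0,"rz": 0},{"x": -0.002,"y": 0,"z": 0.26,"rx": 0,"ry": 0,"rz": 0}]}}

```text
time: 35.62
eef_pos: [452.9, 252.7, 13.8]
orientation: [-0.003, 0.032, 0.999, -0.001]
force: [-0.4, -1.2, -0.5]
opening: 1.002
grip_force: 0.0
```

>>> {"method": "servo_tool", "body": {"motion": [{"x": 0,"y": 0,"z": 0,"rx": 0,"ry": 0,"rz": 0},{"x": 0,"y": 0,"z": 0,"rx": 0,"ry": 0,"rz": 0},{"x": 0,"y": 0,"z": 0,"rx": 0,"ry": 0,"rz": 0},{"x": 0,"y": 0,"z": 0,"rx": 0,"ry": 0,"rz": 0},{"x": 0,"y": 0,"z": 0,"rx": 0,"ry": 0,"rz": 0},{"x": 0,"y": 0,"z": 0,"rx": 0,"ry": 0,"rz": 0},{"x": 0,"y": 0,"z": 0,"rx": 0,"ry": 0,"rz": 0},{"x": 0,"y": 0,"z": 0,"rx": 0,"ry": 0,"rz": 0}], "hand": 255, "force": 70}}

```text
time: 36.28
eef_pos: [457.3, 254.9, 18.9]
orientation: [0.002, 0.031, 1.0, 0.0]
force: [0.3, -1.2, 6.8]
opening: 0.646
grip_force: 75.5
```

>>> {"method": "servo_tool", "body": {"motion": [{"x": 0,"y": 0,"z": -0.03,"rx": 0,"ry": 0,"rz": 0},{"x": 0,"y": 0,"z": -0.09,"rx": 0,"ry": 0,"rz": 0},{"x": 0,"y": 0,"z": -0.15,"rx": 0,"ry": 0,"rz": 0},{"x": 0,"y": 0,"z": -0.19,"rx": 0,"ry": 0,"rz": 0},{"x": 0,"y": 0,"z": -0.2,"rx": 0,"ry": 0,"rz": 0},{"x": 0,"y": 0,"z": -0.2,"rx": 0,"ry": 0,"rz": 0},{"x": 0,"y": 0,"z": -0.2,"rx": 0,"ry": 0,"rz": 0},{"x": 0,"y": 0,"z": -0.2,"rx": 0,"ry": 0,"rz": 0}]}}

```text
time: 36.95
eef_pos: [453.7, 254.0, 114.6]
orientation: [-0.002, 0.031, 1.0, -0.001]
force: [0.4, -0.1, -4.4]
opening: 0.645
grip_force: 75.7
```

>>> {"method": "servo_tool", "body": {"motion": [{"x": 0.08,"y": 0,"z": 0,"rx": 0,"ry": 0,"rz": 0},{"x": 0.16,"y": 0,"z": 0,"rx": 0,"ry": 0,"rz": 0},{"x": 0.16,"y": 0,"z": 0,"rx": 0,"ry": 0,"rz": 0}]}}

```text
time: 37.2
eef_pos: [364.9, 258.1, 111.0]
orientation: [-0.008, 0.03, 1.0, -0.002]
force: [-1.7, -1.7, -5.7]
opening: 0.648
grip_force: 75.7
```

>>> {"method": "servo_tool", "body": {"motion": [{"x": -0.08,"y": 0,"z": 0,"rx": 0,"ry": 0,"rz": 0},{"x": -0.16,"y": 0,"z": 0,"rx": 0,"ry": 0,"rz": 0},{"x": -0.16,"y": 0,"z": 0,"rx": 0,"ry": 0,"rz": 0}]}}

```text
time: 37.45
eef_pos: [460.2, 253.4, 115.0]
orientation: [0.001, 0.032, 0.999, -0.0]
force: [0.8, -0.6, -2.5]
opening: 0.648
grip_force: 76.6
```

>>> {"method": "servo_tool", "body": {"motion": [{"x": 0.08,"y": 0,"z": 0,"rx": 0,"ry": 0,"rz": 0},{"x": 0.16,"y": 0,"z": 0,"rx": 0,"ry": 0,"rz": 0},{"x": 0.16,"y": 0,"z": 0,"rx": 0,"ry": 0,"rz": 0}]}}

```text
time: 37.7
eef_pos: [365.3, 258.1, 111.2]
orientation: [-0.008, 0.03, 1.0, -0.002]
force: [-2.0, 0.4, -5.5]
opening: 0.645
grip_force: 79.3
```

>>> {"method": "servo_tool", "body": {"motion": [{"x": -0.08,"y": 0,"z": 0,"rx": 0,"ry": 0,"rz": 0},{"x": -0.16,"y": 0,"z": 0,"rx": 0,"ry": 0,"rz": 0},{"x": -0.16,"y": 0,"z": 0,"rx": 0,"ry": 0,"rz": 0}]}}

```text
time: 37.95
eef_pos: [460.4, 253.5, 115.3]
orientation: [0.001, 0.032, 0.999, -0.0]
force: [0.6, 0.3, -2.6]
opening: 0.644
grip_force: 80.3
```

```bash
python3 -c "
from h import *
st();print(av(12)[:,1].round(2))"
```

```text
37.95 [460.4 253.5 115.3] F [ 0.57  0.32 -2.6 ] T [-0.053  0.377  0.024] 80.34258663654327 0.643811766356452
38.55 [455.2 254.6 117. ] toolz [ 0.  0. -1.] F [ 0.1  -0.27 -3.55] T [-0.002 -0.045  0.011] sd [0.053 0.254 0.037]
[-0.34 -0.66  0.08 -0.25  0.41  0.    0.05  0.04  0.07  0.02  0.04  0.  ]
```

>>> {"method": "servo_tool", "body": {"motion": [{"x": 0,"y": 0,"z": 0,"rx": 0,"ry": 0.2,"rz": 0},{"x": 0,"y": 0,"z": 0,"rx": 0,"ry": 0.4,"rz": 0},{"x": 0,"y": 0,"z": 0,"rx": 0,"ry": 0.4,"rz": 0},{"x": 0,"y": 0,"z": 0,"rx": 0,"ry": 0.4,"rz": 0},{"x": 0,"y": 0,"z": 0,"rx": 0,"ry": 0.4,"rz": 0},{"x": 0,"y": 0,"z": 0,"rx": 0,"ry": 0.4,"rz": 0},{"x": 0,"y": 0,"z": 0,"rx": 0,"ry": 0.4,"rz": 0},{"x": 0,"y": 0,"z": 0,"rx": 0,"ry": 0.4,"rz": 0},{"x": 0,"y": 0,"z": 0,"rx": 0,"ry": 0.4,"rz": 0}]}}

```text
time: 39.3
eef_pos: [455.1, 254.7, 117.1]
orientation: [-0.099, 0.031, 0.995, 0.003]
force: [0.5, 0.4, -4.8]
opening: 0.644
grip_force: 80.5
```

```bash
python3 -c "
from h import *
st();print(av(8)[:,1].round(2))"
```

```text
39.3 [455.1 254.7 117.1] F [ 0.49  0.43 -4.81] T [0.002 0.12  0.036] 80.49192309379578 0.6442267265833628
39.7 [455.4 254.5 116.8] toolz [-0.198  0.012 -0.98 ] F [-0.1   0.08 -3.49] T [-0.003 -0.169 -0.006] sd [0.034 0.21  0.033]
[ 0.03 -0.26 -0.49 -0.33 -0.05  0.16 -0.04 -0.37]
```

>>> {"method": "servo_tool", "body": {"motion": [{"x": 0,"y": 0,"z": 0,"rx": 0,"ry": -0.2,"rz": 0},{"x": 0,"y": 0,"z": 0,"rx": 0,"ry": -0.4,"rz": 0},{"x": 0,"y": 0,"z": 0,"rx": 0,"ry": -0.6,"rz": 0},{"x": 0,"y": 0,"z": 0,"rx": 0,"ry": -0.8,"rz": 0},{"x": 0,"y": 0,"z": 0,"rx": 0,"ry": -0.8,"rz": 0},{"x": 0,"y": 0,"z": 0,"rx": 0,"ry": -0.8,"rz": 0},{"x": 0,"y": 0,"z": 0,"rx": 0,"ry": -0.8,"rz": 0},{"x": 0,"y": 0,"z": 0,"rx": 0,"ry": -0.8,"rz": 0},{"x": 0,"y": 0,"z": 0,"rx": 0,"ry": -0.8,"rz": 0},{"x": 0,"y": 0,"z": 0,"rx": 0,"ry": -0.8,"rz": 0},{"x": 0,"y": 0,"z": 0,"rx": 0,"ry": -0.8,"rz": 0}]}}

```text
time: 40.62
eef_pos: [456.1, 254.4, 116.9]
orientation: [0.1, 0.031, 0.995, -0.003]
force: [0.1, 0.0, -3.0]
opening: 0.647
grip_force: 80.6
```

```bash
python3 -c "
from h import *
st();print(av(8)[:,1].round(2))"
```

```text
40.6167 [456.1 254.4 116.9] F [ 0.06  0.01 -2.99] T [0.015 0.075 0.046] 80.58525681495667 0.6465934888148238
41.0167 [455.4 254.5 116.8] toolz [ 0.198 -0.012 -0.98 ] F [ 0.27 -0.32 -3.4 ] T [0.01  0.174 0.005] sd [0.042 0.162 0.039]
[-0.05 -0.06  0.07  0.21  0.33  0.41  0.29  0.18]
```

A clearly rattles: after each stroke or tip the moment jolts by ±0.3 N·m (sd 0.16–0.25, against 0.025 for B and C), and the grip force shifts. The tips also ran the ball end to end several times. Level it and carry it to the tray.

>>> {"method": "servo_tool", "body": {"motion": [{"x": 0,"y": 0,"z": 0,"rx": 0,"ry": 0.2,"rz": 0},{"x": 0,"y": 0,"z": 0,"rx": 0,"ry": 0.4,"rz": 0},{"x": 0,"y": 0,"z": 0,"rx": 0,"ry": 0.6,"rz": 0},{"x": 0,"y": 0,"z": 0,"rx": 0,"ry": 0.8,"rz": 0},{"x": 0,"y": 0,"z": 0,"rx": 0,"ry": 0.8,"rz": 0},{"x": 0,"y": 0,"z": 0,"rx": 0,"ry": 0.8,"rz": 0},{"x": 0,"y": 0,"z": 0,"rx": 0,"ry": 0.8,"rz": 0},{"x": 0,"y": 0,"z": 0,"rx": 0,"ry": 0.8,"rz": 0},{"x": 0,"y": 0,"z": 0,"rx": 0,"ry": 0.6,"rz": 0},{"x": 0,"y": 0,"z": 0,"rx": 0,"ry": 0.4,"rz": 0},{"x": 0,"y": 0,"z": 0,"rx": 0,"ry": 0.4,"rz": 0},{"x": 0,"y": 0,"z": 0,"rx": 0,"ry": 0.4,"rz": 0}]}}

```text
time: 42.02
eef_pos: [453.4, 254.9, 117.0]
orientation: [-0.001, 0.03, 1.0, 0.0]
force: [0.1, 0.1, -3.2]
opening: 0.645
grip_force: 80.3
```

```bash
python3 -c "
from h import *
st();print(go([661,-63,135],-.062))"
```

```text
42.0167 [453.4 254.9 117. ] F [ 0.11  0.11 -3.24] T [-0.019 -0.001  0.007] 80.3050571680069 0.6454554679885305
(array([-0.4528, -0.6095, -0.0367]), array([-0.   , -0.004,  0.003]))
```

>>> {"method": "servo_tool", "body": {"motion": [{"x": -0.015,"y": -0.02,"z": -0.037,"rx": 0,"ry": 0,"rz": 0},{"x": -0.045,"y": -0.06,"z": -0.037,"rx": 0,"ry": 0,"rz": 0},{"x": -0.09,"y": -0.12,"z": -0.037,"rx": 0,"ry": 0,"rz": 0},{"x": -0.135,"y": -0.18,"z": -0.037,"rx": 0,"ry": 0,"rz": 0},{"x": -0.18,"y": -0.24,"z": -0.037,"rx": 0,"ry": 0,"rz": 0},{"x": -0.225,"y": -0.3,"z": -0.037,"rx": 0,"ry": 0,"rz": 0},{"x": -0.27,"y": -0.36,"z": -0.037,"rx": 0,"ry": 0,"rz": 0},{"x": -0.315,"y": -0.42,"z": -0.037,"rx": 0,"ry": 0,"rz": 0},{"x": -0.36,"y": -0.48,"z": -0.037,"rx": 0,"ry": 0,"rz": 0},{"x": -0.4,"y": -0.54,"z": -0.037,"rx": 0,"ry": 0,"rz": 0},{"x": -0.435,"y": -0.585,"z": -0.037,"rx": 0,"ry": 0,"rz": 0},{"x": -0.45,"y": -0.608,"z": -0.037,"rx": 0,"ry": 0,"rz": 0}]}}

```text
time: 43.02
eef_pos: [663.4, -67.4, 135.8]
orientation: [0.001, 0.033, 0.999, -0.0]
force: [0.5, -0.2, -3.9]
opening: 0.641
grip_force: 80.7
```

>>> {"method": "servo_tool", "body": {"motion": [{"x": 0,"y": 0,"z": 0,"rx": 0,"ry": 0,"rz": 0},{"x": 0,"y": 0,"z": 0,"rx": 0,"ry": 0,"rz": 0},{"x": 0,"y": 0,"z": 0,"rx": 0,"ry": 0,"rz": 0},{"x": 0,"y": 0,"z": 0,"rx": 0,"ry": 0,"rz": 0},{"x": 0,"y": 0,"z": 0,"rx": 0,"ry": 0,"rz": 0},{"x": 0,"y": 0,"z": 0,"rx": 0,"ry": 0,"rz": 0},{"x": 0,"y": 0,"z": 0,"rx": 0,"ry": 0,"rz": 0},{"x": 0,"y": 0,"z": 0,"rx": 0,"ry": 0,"rz": 0},{"x": 0,"y": 0,"z": 0,"rx": 0,"ry": 0,"rz": 0},{"x": 0,"y": 0,"z": 0,"rx": 0,"ry": 0,"rz": 0},{"x": 0,"y": 0,"z": 0,"rx": 0,"ry": 0,"rz": 0},{"x": 0,"y": 0,"z": 0,"rx": 0,"ry": 0,"rz": 0}]}}

```text
time: 44.02
eef_pos: [661.0, -62.9, 135.3]
orientation: [-0.0, 0.031, 1.0, 0.0]
force: [0.5, -0.2, -3.6]
opening: 0.648
grip_force: 80.7
```

```bash
python3 -c "
from h import *
av(6);st();cv2.imwrite('pics/s6.png',grab_frame('side'));cv2.imwrite('pics/t6.png',grab_frame('top'))"
```

```text
44.3167 [661.1 -62.9 135.3] toolz [-0.  0. -1.] F [ 0.01  0.1  -3.94] T [-0.01   0.008  0.02 ] sd [0.038 0.027 0.028]
44.3167 [661.1 -62.9 135.3] F [-0.55 -0.17 -3.96] T [-0.004  0.021  0.005] 80.68261742591858 0.6472041853897945
```

View pics/s6.png

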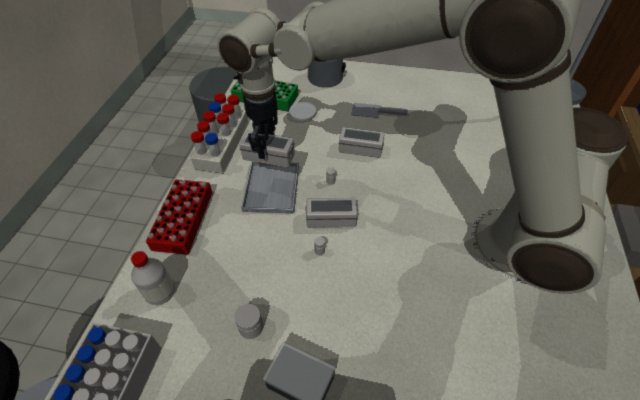

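The case is held level above the tray, at (268,150). B at (332,212), C at (361,142) and both vials stand undisturbed.

```bash
python3 -c "
from rig import *
print(finish_job())"
```

```text
the job is handed in; nothing more can be done
None
```

The rattling case is case_a (the left one): I shook it, and at hand-in the gripper was holding it level and still over the middle of the tray, underside about 115 mm up; case_b and case_c are back flat in place, but no verdict came back.

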